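Stack the paint trays, lock the fence, put the pens on the rest

ROBOT

A 6-joint arm with a two-finger parallel gripper is mounted at the origin on a cart in front of the work surface, level with it; the furniture and walls round the work are solid. World frame = base frame: x ahead of the robot, y to its left, z up, the work surface at z = 0. Lengths are in m, angles in rad, forces in N, time in s.
With the tool pointing down it reaches from about 0.25 to 0.725 m from the base axis. Payload 4 kg.
Tool frame: the origin (TCP) lies on the centre line of the jaws, within the pads' length; the fingertips stand 17 mm ahead of it and the grasp point (between the pads) lies 2 mm behind it; z points along the fingers, y is the line along which they close (so a half turn about z gives the same grasp; the last joint's range is limited). The gripper opens to 85 mm and grips with 20 to 120 N. Pads are 22 mm wide; open, the fingers measure 114 mm over their backs; the gripper's body (76 mm by 85 mm) begins 54 mm behind the grasp point. The pads swing forward as they close: fully open they stand 13 mm farther back than shut.
Start: joints at [-1.101, 0.241, 0.005, 1.335, 0, 1.571], TCP at [0.226, -0.446, 0.248] pointing down, gripper open.
Joint ranges: [-2.72, 2.72], [-1.05, 1.87], [-1.09, 1.28], [-1.99, 2.15], [-1.42, 1.44], [-3.14, 3.14]. Speed limits (rad/s): [2.79, 2.79, 3.14, 3.14, 3.14, 3.14].

INTERFACE

Orientations are given as a unit quaternion [x, y, z, w].
In Python, from workcell import get_obs, imaging, order gives the robot as it stands.
- The arm moves only by the tool apply_moves, never from a script. Its argument "targets" is a list that holds one entry, the list of rows, each a list of 5 numbers: the shift along the world's x, y, z in units of 40 mm (1.0 is 40 mm), then the turn about the world's z in degrees, then the gripper command: -1 is shut, 1 is fully open, values between are in proportion. In form: [[[dx, dy, dz, turn, fingers], ...]]. A call has 1 to 8 rows; each row shifts and turns the commanded pose from where the row before left it; what a row does not reach is not made up. A row lasts 1/12 s, in which the tool goes at most 41.7 mm and 7.16 degrees, less where a joint would pass 70% of its speed; a pose out of reach is approached as far as the arm can. A call is refused whole if a number of a shift passes 1 or a number of a turn 7.16, either way. A call with a gripper value outside its range is refused whole. The fingers move at their own pace and stop on an object; the grip force is fixed at half the most. Time passes only in rows, so rows that do not move let the fingers close. It gives the time, the measured TCP pose, the force, the opening and the grip force at its end, in the units of the state.
- get_obs(): the state, without advancing time (a new reading comes with each control period).
- imaging.camera(name): name is "side" or "top" or "wrist"; returns (picture, depth): 400x640x3 uint8, blue, green, red; 400x640 float32, m along the optical axis (not along the pixel's ray), 0 where there is no reading.
- imaging.get_calibration(name): a dict with "camera_matrix" (3x3 intrinsics, pixels), "eye" and "rotation" of the camera in the world; the wrist camera has in their place "hand_eye" (4x4, takes a point from camera to tool coordinates, whose origin is the TCP and whose axes are the flange's). Camera axes: x right, y down, z forward; pixel columns grow to the right and rows downward; lengths in m; the calibration is good to about 2 mm. The wrist camera is an equidistant fisheye: a pixel r from the principal point sees the ray r / f radians off the axis. A picture is of the moment at which its call begins: read the wrist's pose just before it. get_calibration takes no time and is no camera call.
- order.job_done(): hands the job in; it is judged then, once.
The state is a dict: "clock": time; "joint_pos": joint angles; "joint_vel": joint speeds; "tau": joint torques, N m; "eef_pos": TCP position; "tool_rot": TCP orientation; "ft_force": force on the tool from outside, world axes, zero at the start; "ft_torque": the same for the moment, N m; "grip_width": finger opening in m; "grasp_force": force on a finger pad.
Only numpy, scipy, OpenCV 4.12 (cv2) and the standard library are available. Lean on these libraries where they do the work, as an engineer would, in place of code of your own. Each camera call takes 0.05 s, during which the arm holds its last target. There are 200 camera calls.

TASK

Set up the paint organiser. First pull the fence of the grey stacking dock all the way out, holding its red lock tab pressed while you slide it; then stack all the paint trays on the dock in any order, with every tray's corner pins fully down in the sockets below it, and slide the fence back (tab held down) until it stands against the stack and let the tab spring up so that it is locked. The marker and the pen belong on the wooden pen rest, each lying across both posts in its own pair of notches, roughly centred; leave the other things on the table where they are.

Things in the scene. Friction and masses are not known exactly. Their poses are not given: they have to be found in the camera images.
- tray_warm: orange paint tray with reds and yellows, 120 (its x) x 56 (y) mm, may be absent. Origin: centre, at the pin tips. Four 8 mm round-tipped pins 9 mm long under it at x +-51, y +-19 mm; body from 9 to 39 mm above the origin: take it across the 56 mm, mid-length. In its top corners 10.5 mm square sockets at the same x, y take the pins of the next tray, which stands 30 mm higher. Fits either way round. 0.13 kg
- tray_cool: blue paint tray with blues and greens, 120 (its x) x 56 (y) mm, may be absent. Origin: centre, at the pin tips. Four 8 mm round-tipped pins 9 mm long under it at x +-51, y +-19 mm; body from 9 to 39 mm above the origin: take it across the 56 mm, mid-length. In its top corners 10.5 mm square sockets at the same x, y take the pins of the next tray, which stands 30 mm higher. Fits either way round. 0.13 kg
- tray_earth: grey paint tray with browns and greys, 120 (its x) x 56 (y) mm, may be absent. Origin: centre, at the pin tips. Four 8 mm round-tipped pins 9 mm long under it at x +-51, y +-19 mm; body from 9 to 39 mm above the origin: take it across the 56 mm, mid-length. In its top corners 10.5 mm square sockets at the same x, y take the pins of the next tray, which stands 30 mm higher. Fits either way round. 0.13 kg
- dock: grey stacking dock, fixed; origin on the table under the centre of its tray seat; x from -72 to +235 mm, 84 mm wide (y). Four 10.5 mm square sockets at x +-51, y +-19 mm in blocks 27 mm high. Seated trays lie along its x over its origin, their origins at z = 18, 48, 78 mm. The fence runs on its +x part, beside a rack on the +y side, 38 mm high
- seat (a point): centre of the tray seat, on the dock's axis, 27 mm above the table
- fence (a joint): travel along the dock's +x, m: 0 fully in over the seat (starts near there), 0.095 fully out. 1.5 N friction. With the tab up its tooth cannot pass three rack teeth, which bar 0.025-0.037, 0.0475-0.0595, 0.070-0.082: hold the tab down. At 0.041-0.044 it meets the stack's end; the tab can spring up there, below 0.0475, and locks. Fully out: over 0.083
- tab (a joint): press of the red lock tab, m: 0 up, 0.008 fully down; the fence is free to slide from 0.006 on. Its spring gives 2 N when up, 5 N when down
- tab_top (a point): centre of the red tab's top (42 mm along the dock's x, 34 mm wide), moves with the fence; 44 mm high when up. Along x stand two black ears, inner faces +-24 mm from here, tops 56 mm high: shut fingertips pressing the tab push on an ear to slide the fence. Fence plate (top 80 mm high, 56 mm wide): 82 to 88 mm from here in the dock's -x
- pen_rest: wooden pen rest, fixed: base 90 (its x) x 124 (y) mm, 10 mm thick; two posts 10 mm thick at x = +-30 mm, 42 mm high in the notches, 56 mm at the ears. Origin on the table under its centre. Two pens fit, each lying along x across both posts in notches 22 mm wide at y = +34 and -34 mm
- slot_a (a point): notch floor at y = +34 mm of the pen rest, midway between the posts, 42 mm above the table; a pen's origin comes to rest here
- slot_b (a point): the same at y = -34 mm of the pen rest
- marker: fat marker with a yellow cap, 150 mm long (its y) and 17 mm thick; origin: under its middle; lies flat, does not roll. About 0.03 kg
- pen: thick black and white pen with a chrome tip, 102 mm long (its y) and 16 mm thick; origin: under its middle; lies flat, does not roll. About 0.04 kg
- eraser: red-sleeved eraser, 31 x 66 x 20 mm, a bystander; origin under its centre
- lump: grey lump of kneaded eraser, 32 mm across, a bystander; origin under its centre
Not all that is in view belongs to the job. There is more than one size of the tray_earth; the one meant has the size given above.

How it is judged:
By the outcome, as a careful person would: the job done as asked, in the order asked, and still so for the second after the job is handed in, with the robot touching nothing.
Of tray_warm, tray_cool, tray_earth only 2 to 3 are there at a start; the rules pass over those that are not, and their reading is None.
At some moment in a run one of tray_warm, tray_cool, tray_earth, marker, pen may be knocked a few centimetres aside while the robot is not near it.
It also fails if it takes over 210 s, if anything falls off the work surface, if the arm or the gripper's body presses on something with over 40 N, if the wrist force passes 120 N, or if a joint passes its speed limit or range.

## Working session

There is one attempt and no reset: what is moved stays moved. The work goes in short steps, Python scripts to look and compute and a tool call to move; the robot and the scene stay as the last step left them, time stands still between calls to the robot, and variables do not carry over. Pictures are saved under pics/ and viewed, at most 18 in all, crops included, and the job is handed in when it is done.

Besides the shell and the picture viewer there is one more tool, called after "Request:" by a JSON object that holds its "method" and its "body", one argument or row to a line. apply_moves: Moves the arm, as the interface text tells. Its arguments: {"type":"object","properties":{"targets":{"type":"array","items":{"type":"array","items":{"type":"array","items":{"type":"number"}}}}},"required":["targets"]}

```bash
ls; mkdir -p pics
python3 - <<'E'
from workcell import get_obs, imaging
import cv2,numpy as np
o=get_obs(); print({k:np.round(v,3) for k,v in o.items()})
for n in("top","side"):
    p,d=imaging.camera(n); cv2.imwrite(f"pics/{n}0.png",p); np.save(f"pics/{n}0.npy",d)
    c=imaging.get_calibration(n); print(n,{k:np.round(v,3).tolist() for k,v in c.items()})
print(imaging.get_calibration("wrist"))
E
```

```text
pics
{'clock': np.float64(0.0), 'joint_pos': array([-1.101,  0.241,  0.004,  1.335, -0.   ,  1.571]), 'joint_vel': array([ 0.001, -0.001, -0.   , -0.   , -0.   , -0.   ]), 'tau': array([ 0.0000e+00, -3.7232e+01,  2.5241e+01,  1.7000e-02,  0.0000e+00,
       -0.0000e+00]), 'eef_pos': array([ 0.226, -0.445,  0.247]), 'tool_rot': array([ 0.973,  0.233, -0.   , -0.001]), 'ft_force': array([ 0.38 ,  0.122, -0.02 ]), 'ft_torque': array([-0.   ,  0.042,  0.012]), 'grasp_force': np.float64(0.0), 'grip_width': np.float64(0.085)}
top {'camera_matrix': [[429.914, 0.0, 322.349], [0.0, 429.914, 194.828], [0.0, 0.0, 1.0]], 'eye': [0.479, 0.057, 1.16], 'rotation': [0.713, -0.699, 0.039, -0.036]}
side {'camera_matrix': [[375.665, 0.0, 317.789], [0.0, 375.665, 197.182], [0.0, 0.0, 1.0]], 'eye': [0.378, -0.924, 0.564], 'rotation': [0.849, -0.095, 0.058, -0.516]}
{'camera_matrix': array([[309.70691629,   0.        , 321.6247045 ],
       [  0.        , 309.70691629, 199.83488849],
       [  0.        ,   0.        ,   1.        ]]), 'hand_eye': array([[-2.08920701e-04, -9.48609005e-01, -3.16450490e-01,
         8.10640796e-02],
       [ 9.99999774e-01,  4.12394531e-06, -6.72562288e-04,
         1.16374403e-04],
       [ 6.39303667e-04, -3.16450559e-01,  9.48608789e-01,
        -1.25727719e-01],
       [ 0.00000000e+00,  0.00000000e+00,  0.00000000e+00,
         1.00000000e+00]])}
```

View pics/top0.png

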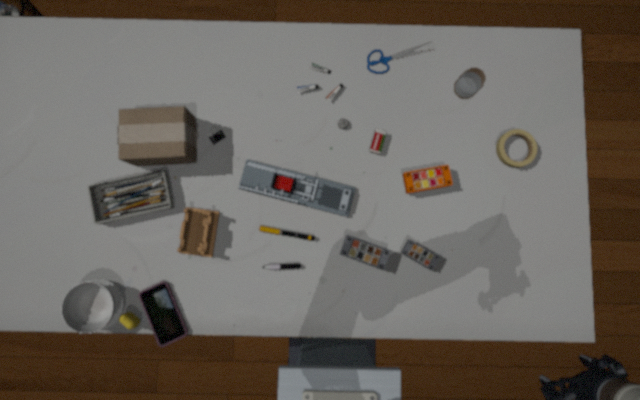

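View pics/side0.png

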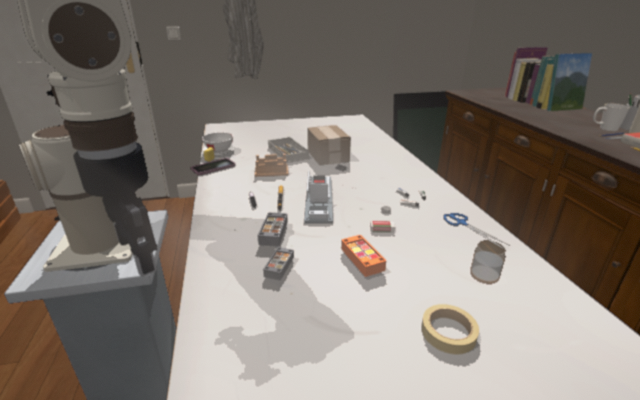

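The top view shows the dock at about (297,187) with its red tab at (284,183). The orange tray is at (428,179), the large earth tray at (368,252) and the small decoy at (423,254). The marker is at (288,233), the pen at (284,266) and the rest at (199,231). There is no cool tray. The side view agrees.

```bash
cat > h.py <<'E'
import numpy as np,cv2
from scipy.spatial.transform import Rotation as R
from workcell import get_obs, imaging
def px2w(n,u,v,z):
    c=imaging.get_calibration(n); K=c["camera_matrix"]; q=R.from_quat(c["rotation"]) if np.size(c["rotation"])==4 else R.from_matrix(c["rotation"])
    r=q.apply([(u-K[0,2])/K[0,0],(v-K[1,2])/K[1,1],1.]); e=np.array(c["eye"]); return e+r*(z-e[2])/r[2]
def cloud(n,d):
    c=imaging.get_calibration(n); K=c["camera_matrix"]; v,u=np.mgrid[:400,:640]
    P=np.stack([(u-K[0,2])/K[0,0]*d,(v-K[1,2])/K[1,1]*d,d],-1)
    return R.from_quat(c["rotation"]).apply(P.reshape(-1,3)).reshape(400,640,3)+c["eye"]
E
python3 - <<'E'
from h import *
p=cv2.imread("pics/top0.png"); d=np.load("pics/top0.npy")
cv2.imwrite("pics/c1.png",cv2.resize(p[150:280,170:370],None,fx=4,fy=4,interpolation=cv2.INTER_CUBIC))
W=cloud("top",d)
# rectify: top-down height map rects
for name,(u0,u1,v0,v1),zl,zh in [("warm",(395,460,155,205),.025,.06),("earth",(336,394,228,278),.025,.06),("small",(398,450,235,278),.012,.06),("dock",(232,362,152,222),.012,.1),("rest",(175,222,200,262),.03,.1),("restbase",(175,222,200,262),.006,.1),("marker",(255,324,220,246),.009,.05),("pen",(258,310,256,276),.009,.05)]:
    P=W[v0:v1,u0:u1].reshape(-1,3); P=P[(P[:,2]>zl)&(P[:,2]<zh)]
    r=cv2.minAreaRect(P[:,:2].astype(np.float32)*1000); print(name,len(P),np.round(np.array(r[0])),np.round(r[1]),round(r[2],1),"zmed",np.round(np.median(P[:,2])*1000,1),"mean",np.round(P.mean(0)[:2]*1000))
P=W[290:310,420:440].reshape(-1,3);print("table",np.median(P[:,2]))
E
```

```text
warm 988 [ 650. -225.] [ 56. 122.] 11.5 zmed 36.2 mean [ 649. -224.]
earth 1001 [453. -60.] [120.  56.] 71.0 zmed 36.2 mean [453. -60.]
small 609 [ 449. -206.] [92. 43.] 60.9 zmed 27.3 mean [ 449. -205.]
dock 2340 [621. 122.] [305.  84.] 76.6 zmed 15.5 mean [620. 123.]
rest 523 [498. 380.] [ 71. 112.] 83.4 zmed 45.9 mean [497. 379.]
restbase 1614 [505. 377.] [ 95. 142.] 84.7 zmed 12.4 mean [497. 377.]
marker 321 [499. 146.] [148.  17.] 81.0 zmed 15.4 mean [499. 148.]
pen 199 [411. 157.] [15. 98.] 4.2 zmed 14.1 mean [411. 154.]
table 0.0003842809367110567
```

View pics/c1.png

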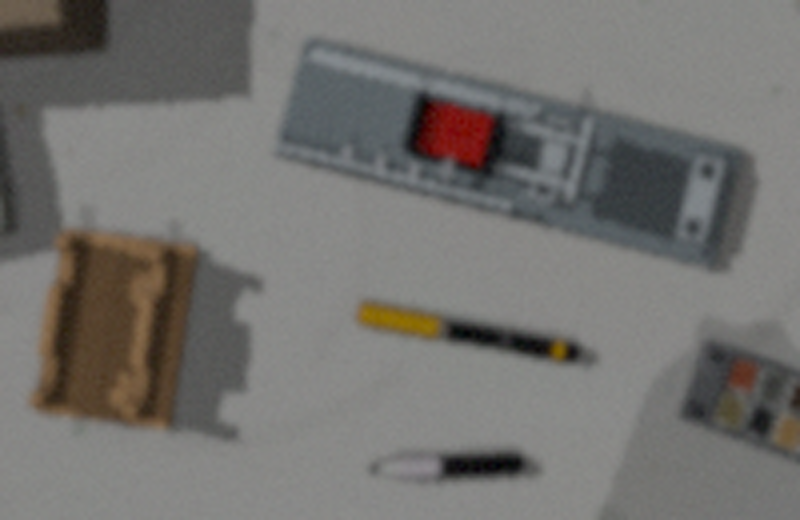

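The crop shows the tab at crop (458,133) and the end-block sockets at (708,170) and (693,227), so the dock's +x points image-left. The rest has its posts at left and right. The measured sizes match the given ones. Next I refine the dock.

Run:
```python
from h import *
f=lambda a,b,z:px2w("top",170+(a+.5)/4-.5,150+(b+.5)/4-.5,z)[:2]*1000
a=np.deg2rad(76.6);ex=np.array([np.cos(a),np.sin(a)]);ey=np.array([-ex[1],ex[0]])
O=np.array([621,122])-81.5*ex;print("O",O)
for n,q in dict(s1=f(708,170,.027),s2=f(693,227,.027),tab=f(458,133,.044),c1=f(308,40,.03),c2=f(279,152,.03)).items(): print(n,q.round(1),((q-O)@ex).round(1),((q-O)@ey).round(1))
d=np.load("pics/top0.npy");p=cv2.imread("pics/top0.png");W=cloud("top",d)*1000
H=cv2.cvtColor(p,cv2.COLOR_BGR2HSV)
m=((H[...,0]<8)|(H[...,0]>172))&(H[...,1]>170)
m[:165]=0;m[205:]=0;m[:,:260]=0;m[:,310:]=0
P=W[m];q=P[:,:2]-O;print("red",len(P),np.median(P,0),(q@ex).min(),(q@ex).max(),(q@ey).min(),(q@ey).max())
# plate & profile
B=W[150:225,230:365].reshape(-1,3);q=B[:,:2]-O;l=q@ex;t=q@ey
k=(abs(t)<42)&(B[:,2]>60);print("plate",k.sum(),l[k].min(),l[k].max(),t[k].min(),t[k].max(),B[k,2].max())
k=(abs(l-80)<170)&(abs(t)<60)&(B[:,2]>6)
for b in(-1,1):
  pass
print("l rng",np.percentile(l[k],[.3,99.7]),"t",np.percentile(t[k],[.5,99.5]))
```

```text
O [602.11254587  42.71876593]
s1 [608.4 -11. ] -50.8 -18.6
s2 [570.3  -1.6] -50.5 20.6
tab [627.5 153.9] 114.0 1.1
c1 [689.7 256.8] 228.5 -35.6
c2 [614.3 273. ] 226.8 41.6
red 224 [627.13233073 155.31418362  43.83993612] -14.245054293541543 140.37666587350196 -14.757112109936056 123.57388482471218
plate 65 28.274811786090957 143.35566409767299 -25.59633831784289 27.93538251984069 84.08249448578343
l rng [-70.59905374 234.26419373] t [-41.44210158  41.8640105 ]
```

Request:
{"method": "apply_moves", "body": {
  "targets": [
    [[0.56,0.83,0,2.8,-1],[0.56,0.83,0,2.8,-1],[0.56,0.83,0,2.8,-1],[0.56,0.83,0,2.8,-1],[0.56,0.83,0,2.8,-1],[0.56,0.83,0,2.8,-1],[0.56,0.83,0,2.8,-1],[0.56,0.83,0,2.8,-1]]
  ]
}}

```text
clock: 0.77
eef_pos: [0.4059, -0.1783, 0.2481]
tool_rot: [0.908, 0.418, -0.0, -0.0]
ft_force: [0.4, -0.2, -0.1]
grip_width: 0.0002
grasp_force: 0.0
```

Request:
{"method": "apply_moves", "body": {
  "targets": [
    [[0.56,0.83,0,2.8,-1],[0.56,0.83,0,2.8,-1],[0.56,0.83,0,2.8,-1],[0.56,0.83,0,2.8,-1],[0.56,0.83,0,2.8,-1],[0.56,0.83,0,2.8,-1],[0.56,0.83,0,2.8,-1],[0.56,0.83,0,2.8,-1]]
  ]
}}

```text
clock: 1.43
eef_pos: [0.5852, 0.0873, 0.2477]
tool_rot: [0.81, 0.587, -0.001, -0.0]
ft_force: [0.4, -1.2, -0.1]
grip_width: 0.0001
grasp_force: 0.0
```

Request:
{"method": "apply_moves", "body": {
  "targets": [
    [[0.54,0.86,0,2.6,-1],[0.54,0.86,0,2.3,-1],[0,0,-1,0,-1],[0,0,-1,0,-1],[0,0,0,0,-1],[0,0,0,0,-1]]
  ]
}}

```text
clock: 1.93
eef_pos: [0.625, 0.1536, 0.1646]
tool_rot: [0.785, 0.62, -0.004, -0.002]
ft_force: [0.1, 1.4, -0.2]
grip_width: -0.0001
grasp_force: 0.0
```

```bash
cat >> h.py <<'E'
def st():
    o=get_obs(); yv=R.from_quat(o["tool_rot"]).apply([0,1,0])
    print("t%.2f"%o["clock"],"tcp",(o["eef_pos"]*1000).round(1),"yaw %.1f"%np.rad2deg(np.arctan2(yv[1],yv[0])),"F",o["ft_force"].round(1),"w %.1f"%(o["grip_width"]*1e3),"g %.0f"%o["grasp_force"],"J",np.rad2deg(o["joint_pos"]).round(0))
E
python3 -c "from h import *;st()"
```

```text
t1.93 tcp [625.  153.6 164.6] yaw -13.4 F [ 0.1  1.4 -0.2] w -0.1 g 0 J [ 14.  33.  17.  74.  -0. 117.]
```

Request:
{"method": "apply_moves", "body": {
  "targets": [
    [[0.075,0,-0.8,0,-1],[0,0,-0.8,0,-1],[0,0,-0.8,0,-1],[0,0,0,0,-1],[0,0,0,0,-1]]
  ]
}}

```text
clock: 2.35
eef_pos: [0.6312, 0.1536, 0.0737]
tool_rot: [0.785, 0.62, -0.0, -0.0]
ft_force: [0.9, -0.5, 0.6]
grip_width: -0.0001
grasp_force: 0.0
```

Request:
{"method": "apply_moves", "body": {
  "targets": [
    [[0,0,-0.1,0,-1],[0,0,-0.1,0,-1],[0,0,0,0,-1],[0,0,0,0,-1]]
  ]
}}

```text
clock: 2.68
eef_pos: [0.6319, 0.1543, 0.066]
tool_rot: [0.785, 0.62, 0.001, 0.001]
ft_force: [0.0, -0.8, 0.0]
grip_width: 0.0001
grasp_force: 0.0
```

Request:
{"method": "apply_moves", "body": {
  "targets": [
    [[0,0,-0.05,0,-1],[0,0,0,0,-1],[0,0,0,0,-1]]
  ]
}}

```text
clock: 2.93
eef_pos: [0.6309, 0.1542, 0.0625]
tool_rot: [0.785, 0.62, 0.0, 0.0]
ft_force: [-0.3, 0.2, -0.0]
grip_width: -0.0001
grasp_force: 0.0
```

```bash
python3 -c "from h import *;st()"
```

```text
t2.93 tcp [630.9 154.2  62.5] yaw -13.4 F [-0.3  0.2 -0. ] w -0.1 g 0 J [ 14.  38.   9.  61.   0. 117.]
```

Request:
{"method": "apply_moves", "body": {
  "targets": [
    [[-0.06,0,0,0,-1],[0,0,-0.075,0,-1],[0,0,-0.05,0,-1],[0,0,0,0,-1],[0,0,0,0,-1]]
  ]
}}

```text
clock: 3.35
eef_pos: [0.6285, 0.1543, 0.0575]
tool_rot: [0.785, 0.62, 0.0, -0.0]
ft_force: [-0.0, 1.0, 3.2]
grip_width: -0.0002
grasp_force: 1.5
```

Request:
{"method": "apply_moves", "body": {
  "targets": [
    [[0,0,-0.05,0,-1],[0,0,-0.03,0,-1],[0,0,0,0,-1],[0,0,0,0,-1]]
  ]
}}

```text
clock: 3.68
eef_pos: [0.6286, 0.1543, 0.0543]
tool_rot: [0.785, 0.62, 0.0, -0.0]
ft_force: [-1.3, 0.6, 4.0]
grip_width: 0.0001
grasp_force: 2.1
```

Request:
{"method": "apply_moves", "body": {
  "targets": [
    [[0,0,-0.05,0,-1],[0,0,0,0,-1],[0,0,0,0,-1]]
  ]
}}

```text
clock: 3.93
eef_pos: [0.6287, 0.1544, 0.0528]
tool_rot: [0.785, 0.62, 0.0, 0.0]
ft_force: [-2.4, -0.1, 5.9]
grip_width: 0.0001
grasp_force: 3.5
```

Request:
{"method": "apply_moves", "body": {
  "targets": [
    [[0.046,0.195,0,0,-1],[0.046,0.195,0,0,-1],[0.046,0.195,0,0,-1],[0.046,0.195,0,0,-1],[0.046,0.195,0,0,-1],[0.046,0.195,0,0,-1],[0,0,0,0,-1]]
  ]
}}

```text
clock: 4.52
eef_pos: [0.6402, 0.2024, 0.0529]
tool_rot: [0.784, 0.62, 0.001, 0.0]
ft_force: [-2.0, 3.4, 6.7]
grip_width: 0.0002
grasp_force: 3.3
```

Request:
{"method": "apply_moves", "body": {
  "targets": [
    [[0.046,0.195,0,0,-1],[0.046,0.195,0,0,-1],[0.046,0.195,0,0,-1],[0.046,0.195,0,0,-1],[0.046,0.195,0,0,-1],[0,0,0,0,-1],[0,0,0,0,-1]]
  ]
}}

```text
clock: 5.1
eef_pos: [0.6496, 0.2406, 0.0529]
tool_rot: [0.785, 0.62, 0.001, 0.0]
ft_force: [-0.4, 0.8, 6.5]
grip_width: 0.0002
grasp_force: 3.0
```

Request:
{"method": "apply_moves", "body": {
  "targets": [
    [[0.023,0.097,0,0,-1],[0.023,0.097,0,0,-1],[0,0,0,0,-1]]
  ]
}}

```text
clock: 5.35
eef_pos: [0.6513, 0.2468, 0.0527]
tool_rot: [0.785, 0.62, -0.0, 0.001]
ft_force: [-0.5, -2.0, 6.1]
grip_width: -0.0002
grasp_force: 3.4
```

Request:
{"method": "apply_moves", "body": {
  "targets": [
    [[0.023,0.097,0,0,-1],[0.012,0.05,0,0,-1],[0,0,0,0,-1]]
  ]
}}

```text
clock: 5.6
eef_pos: [0.6525, 0.2513, 0.0527]
tool_rot: [0.785, 0.619, -0.001, 0.002]
ft_force: [-1.9, -5.9, 7.7]
grip_width: -0.0
grasp_force: 5.5
```

Request:
{"method": "apply_moves", "body": {
  "targets": [
    [[0.023,0.097,0,0,-1],[0,0,0,0,-1],[0,0,0,0,-1]]
  ]
}}

```text
clock: 5.85
eef_pos: [0.6525, 0.2514, 0.0527]
tool_rot: [0.786, 0.618, -0.004, 0.004]
ft_force: [-5.0, -13.8, 10.8]
grip_width: -0.0002
grasp_force: 10.6
```

Request:
{"method": "apply_moves", "body": {
  "targets": [
    [[-0.04,-0.15,0,0,-1],[0,0,0.2,0,-1],[0,0,0.8,0,-1],[0,0,1,0,-1],[0,0,1,0,-1],[-0.5,-0.78,0,-0.5,1],[-0.5,-0.78,0,-0.5,1],[-0.5,-0.78,0,-0.5,1]]
  ]
}}

```text
clock: 6.52
eef_pos: [0.5914, 0.1578, 0.1728]
tool_rot: [0.792, 0.61, 0.001, 0.001]
ft_force: [0.0, -0.9, -0.4]
grip_width: 0.0356
grasp_force: 0.0
```

Request:
{"method": "apply_moves", "body": {
  "targets": [
    [[-0.5,-0.78,0,-0.7,1],[-0.5,-0.78,0,-0.7,1],[-0.5,-0.78,0,-0.7,1],[-0.5,-0.78,0,-0.7,1],[0,0,0,0,1],[0,0,0,0,1]]
  ]
}}

```text
clock: 7.02
eef_pos: [0.5103, 0.0318, 0.1721]
tool_rot: [0.808, 0.589, -0.0, -0.0]
ft_force: [0.2, 0.2, 0.3]
grip_width: 0.0857
grasp_force: 0.0
```

```bash
cat >> h.py <<'E'
def rects(sel=None):
    p,d=imaging.camera("top"); W=cloud("top",d)
    for name,(u0,u1,v0,v1),zl,zh in [("warm",(395,460,155,205),.025,.06),("earth",(336,394,228,278),.025,.06),("small",(398,450,235,278),.012,.06),("rest",(175,222,200,262),.03,.1),("marker",(255,324,220,246),.009,.05),("pen",(258,310,256,276),.009,.05)]:
        P=W[v0:v1,u0:u1].reshape(-1,3); P=P[(P[:,2]>zl)&(P[:,2]<zh)]
        if len(P)<5: print(name,"none");continue
        r=cv2.minAreaRect(P[:,:2].astype(np.float32)*1000); print(name,len(P),np.round(r[0],1),np.round(r[1]),round(r[2],1),"mean",np.round(P.mean(0)[:2]*1000))
    return p
def wpix(u,v,z,o):
    "wrist fisheye pixel -> world at height z"
    c=imaging.get_calibration("wrist");K=c["camera_matrix"];T=c["hand_eye"]
    a=np.array([u-K[0,2],v-K[1,2]])/K[0,0];th=np.hypot(*a)
    r=np.r_[a/th*np.sin(th),np.cos(th)] if th>0 else np.array([0,0,1.])
    q=R.from_quat(o["tool_rot"]);e=o["eef_pos"]+q.apply(T[:3,3]);r=q.apply(T[:3,:3]@r)
    return e+r*(z-e[2])/r[2]
E
python3 - <<'E'
from h import *
st();p=rects();cv2.imwrite("pics/top1.png",cv2.resize(p[120:290,150:480],None,fx=2.4,fy=2.4,interpolation=cv2.INTER_CUBIC))
o=get_obs();w,_=imaging.camera("wrist");cv2.imwrite("pics/w1.png",w);import json;json.dump({k:np.array(o[k]).tolist() for k in("tool_rot","eef_pos")},open("pics/w1.json","w"))
E
```

```text
t7.02 tcp [510.3  31.8 172.1] yaw -17.8 F [0.2 0.2 0.3] w 85.7 g 0 J [  4.  18.  -6.  66.   0. 111.]
warm 992 [ 649.5 -224.6] [ 57. 121.] 11.0 mean [ 649. -224.]
earth 211 [ 439.  -101.3] [33. 56.] 73.3 mean [ 442. -105.]
small 604 [ 449.1 -206.5] [92. 43.] 61.2 mean [ 449. -205.]
rest 515 [497.5 380.3] [ 72. 111.] 83.8 mean [497. 380.]
marker 276 [500.7 156.2] [128.  17.] 80.9 mean [501. 159.]
pen 204 [411.2 157.2] [16. 98.] 3.8 mean [411. 154.]
```

View pics/top1.png

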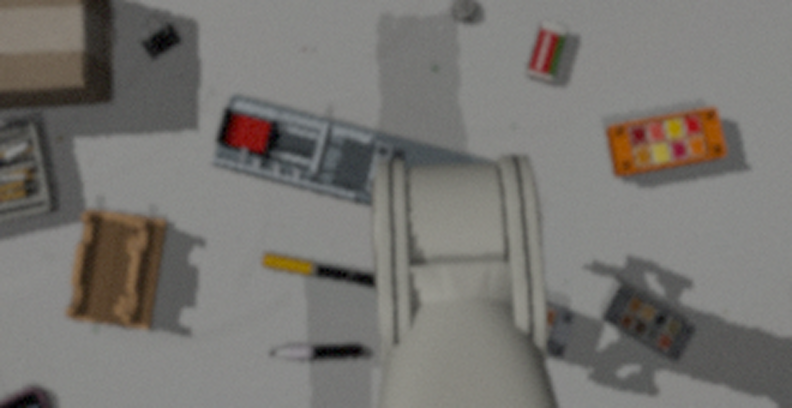

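View pics/w1.png

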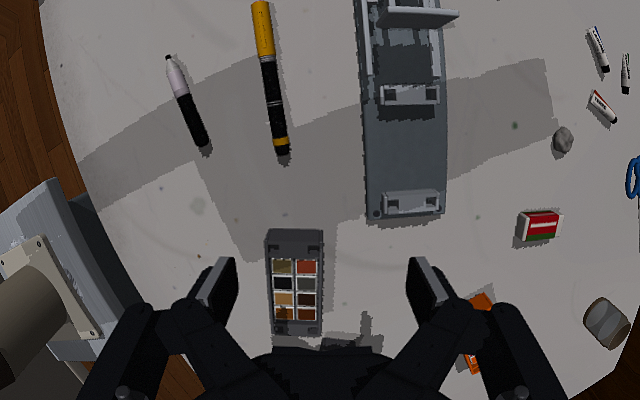

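The top view shows the fence pulled out (red tab at crop (245,130)), with the arm covering the earth tray. The wrist view shows the earth tray's sockets near (276,237), (315,235), (281,327) and (315,326), and the dock's seat blocks near y 96 and y 203. I'll enlarge those.

Run:
```python
from h import *
w=cv2.imread("pics/w1.png")
a=cv2.resize(w[80:225,365:450],None,fx=4.1,fy=4.1,interpolation=cv2.INTER_CUBIC)
b=cv2.resize(w[220:345,255:340],None,fx=4.7,fy=4.7,interpolation=cv2.INTER_CUBIC)
im=np.zeros((600,760,3),np.uint8);im[:a.shape[0],:a.shape[1]]=a[:600];im[:b.shape[0],355:355+b.shape[1]]=b[:600];cv2.imwrite("pics/w1c.png",cv2.convertScaleAbs(im,alpha=1.4))
```

```text
(no output)
```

View pics/w1c.png

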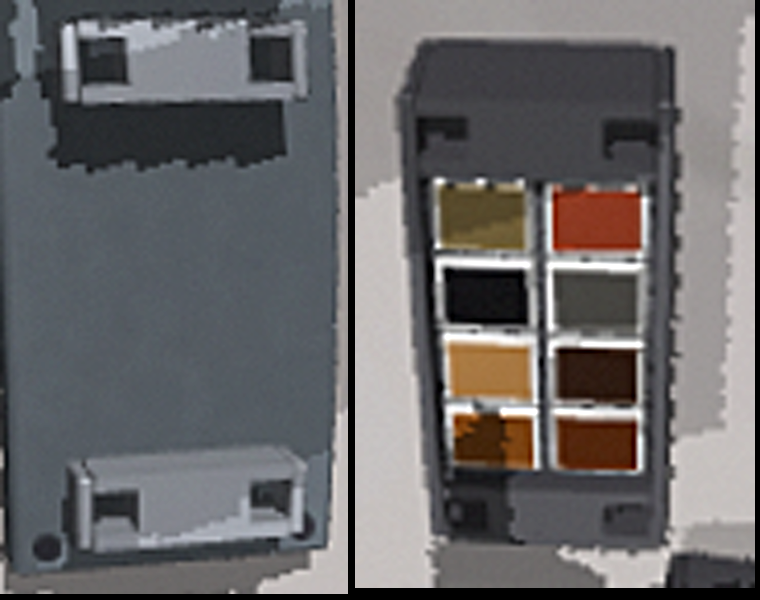

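The dock's sockets are at crop (103,60), (271,58), (116,509) and (271,496). The earth tray's are at (442,132), (630,135), (468,515) and (627,515).

```bash
cat >> h.py <<'E'
def frame4(pts):
    "far+y? order: farL,farR,nearL,nearR -> centre and long-axis angle"
    P=np.array(pts);c=P.mean(0);v=(P[0]+P[1]-P[2]-P[3])/2
    return (c*1000).round(1),np.rad2deg(np.arctan2(v[1],v[0])).round(1),(np.hypot(*v)*1000).round(1),(np.linalg.norm(P[0]-P[1])*1000).round(1),(np.linalg.norm(P[2]-P[3])*1000).round(1)
E
python3 - <<'E'
from h import *;import json
o={k:np.array(v) for k,v in json.load(open("pics/w1.json")).items()}
D=[(103,60),(271,58),(116,509),(271,496)];E=[(442,132),(630,135),(468,515),(627,515)]
print("dock",frame4([wpix(365+a/4.1,80+b/4.1,.027,o)[:2] for a,b in D]))
print("earth",frame4([wpix(255+(a-355)/4.7,220+b/4.7,.039,o)[:2] for a,b in E]))
E
```

```text
dock (array([601.8,  44.3]), np.float64(76.6), np.float64(101.2), np.float64(38.2), np.float64(38.0))
earth (array([453.1, -58.6]), np.float64(71.2), np.float64(102.8), np.float64(37.9), np.float64(37.6))
```

Request:
{"method": "apply_moves", "body": {
  "targets": [
    [[-0.48,-0.76,0,-0.4,1],[-0.48,-0.76,0,-0.4,1],[-0.48,-0.76,0,-0.3,1],[0,0,-0.8,0,1],[0,0,-0.8,0,1],[0,0,0,0,1],[0,0,0,0,1]]
  ]
}}

```text
clock: 7.7
eef_pos: [0.4531, -0.0572, 0.107]
tool_rot: [0.813, 0.583, -0.002, -0.001]
ft_force: [-0.2, -0.1, 0.5]
grip_width: 0.0856
grasp_force: 0.0
```

```bash
python3 -c "from h import *;st()"
```

```text
t7.70 tcp [453.1 -57.2 107. ] yaw -18.7 F [-0.2 -0.1  0.5] w 85.6 g 0 J [ -7.  16. -20.  55.   0. 101.]
```

Aligned. Descend 79 mm and grasp.

Request:
{"method": "apply_moves", "body": {
  "targets": [
    [[0,-0.05,-0.7,0,1],[0,0,-0.7,0,1],[0,0,-0.57,0,1],[0,0,0,0,1]]
  ]
}}

```text
clock: 8.03
eef_pos: [0.4528, -0.059, 0.0273]
tool_rot: [0.812, 0.583, -0.002, -0.002]
ft_force: [-0.4, 0.4, 0.5]
grip_width: 0.0857
grasp_force: 0.0
```

Request:
{"method": "apply_moves", "body": {
  "targets": [
    [[0,0,0,0,-1],[0,0,0,0,-1],[0,0,0,0,-1],[0,0,0,0,-1],[0,0,0,0,-1]]
  ]
}}

```text
clock: 8.45
eef_pos: [0.4564, -0.0601, 0.0316]
tool_rot: [0.813, 0.582, 0.002, 0.002]
ft_force: [0.7, 1.7, 7.8]
grip_width: 0.0551
grasp_force: 63.5
```

```bash
python3 -c "from h import *;st()"
```

```text
t8.45 tcp [456.4 -60.1  31.6] yaw -18.8 F [0.7 1.7 7.8] w 55.1 g 63 J [ -8.  22. -25.  43.   0. 101.]
```

Request:
{"method": "apply_moves", "body": {
  "targets": [
    [[0,0,0.4,0,-1],[0,0,0.8,0,-1],[0,0,0.9,0,-1],[0,0,0.9,0,-1],[0,0,0,0,-1],[0,0,0,0,-1]]
  ]
}}

```text
clock: 8.95
eef_pos: [0.4558, -0.0605, 0.1523]
tool_rot: [0.813, 0.582, 0.003, 0.002]
ft_force: [-0.6, 0.8, -1.0]
grip_width: 0.0548
grasp_force: 63.9
```

```bash
cat >> h.py <<'E'
def wshot(n):
    import json
    o=get_obs();w,d=imaging.camera("wrist");cv2.imwrite(f"pics/{n}.png",w)
    json.dump({k:np.array(o[k]).tolist() for k in("tool_rot","eef_pos")},open(f"pics/{n}.json","w"));return w
def wld(n):
    import json
    return {k:np.array(v) for k,v in json.load(open(f"pics/{n}.json")).items()}
E
python3 - <<'E'
from h import *
st();w=wshot("w2");cv2.imwrite("pics/w2c.png",cv2.convertScaleAbs(cv2.resize(w[205:400,220:420],None,fx=3,fy=3,interpolation=cv2.INTER_CUBIC),alpha=1.5))
E
```

```text
t8.95 tcp [455.8 -60.5 152.3] yaw -18.8 F [-0.6  0.8 -1. ] w 54.8 g 64 J [ -8.  13. -16.  61.  -0. 101.]
```

View pics/w2c.png

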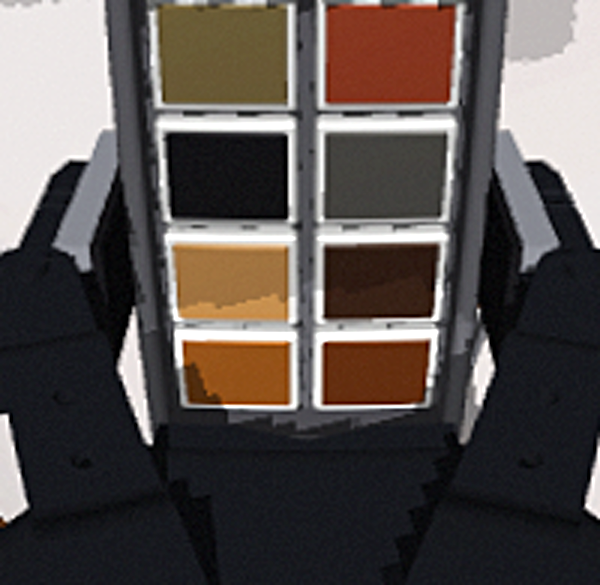

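Run:
```python
from h import *
o=wld("w1");print(wpix(255+(540-355)/4.7,220+334/4.7,.039,o)*1000)
o=wld("w2");q=R.from_quat(o["tool_rot"])
for h in(7.4,9,11):
  for nm,(a,b) in dict(c12=(305,115),c23=(303,230),c34=(303,325)).items():
    P=wpix(220+(a)/3,205+b/3,o["eef_pos"][2]+h/1000,o);print(h,nm,(q.inv().apply(P-o["eef_pos"])*1000).round(1))
```

```text
[453.68151853 -56.38174022  39.        ]
7.4 c12 [22.2 -0.2 -7.4]
7.4 c23 [ 2.6 -0.5 -7.4]
7.4 c34 [-16.2  -0.5  -7.4]
9 c12 [22.9 -0.2 -9. ]
9 c23 [ 3.6 -0.5 -9. ]
9 c34 [-14.9  -0.5  -9. ]
11 c12 [ 23.9  -0.2 -11. ]
11 c23 [  5.   -0.5 -11. ]
11 c34 [-13.2  -0.5 -11. ]
```

Request:
{"method": "apply_moves", "body": {
  "targets": [
    [[0.73,0.52,0,1.1,-1],[0.73,0.52,0,1.1,-1],[0.73,0.52,0,1.1,-1],[0.73,0.52,0,1.1,-1],[0.73,0.52,0,1.0,-1],[0,0,-0.4,0,-1],[0,0,-0.4,0,-1],[0,0,0,0,-1]]
  ]
}}

```text
clock: 9.67
eef_pos: [0.5961, 0.0442, 0.1111]
tool_rot: [0.784, 0.62, -0.005, -0.003]
ft_force: [-1.0, -0.5, -1.7]
grip_width: 0.055
grasp_force: 63.9
```

Request:
{"method": "apply_moves", "body": {
  "targets": [
    [[0,0,0,0,-1],[0,0,0,0,-1]]
  ]
}}

```text
clock: 9.83
eef_pos: [0.599, 0.0436, 0.1167]
tool_rot: [0.785, 0.62, -0.001, -0.001]
ft_force: [-0.2, -0.4, -1.0]
grip_width: 0.0545
grasp_force: 63.9
```

```bash
python3 -c "
from h import *
st();w=wshot('w3');cv2.imwrite('pics/w3c.png',cv2.convertScaleAbs(cv2.resize(w[140:400,220:420],None,fx=2.3,fy=2.3,interpolation=cv2.INTER_CUBIC),alpha=1.5))"
```

```text
t9.83 tcp [599.   43.6 116.7] yaw -13.4 F [-0.2 -0.4 -1. ] w 54.5 g 64 J [  4.  30.   4.  64.   0. 108.]
```

Request:
{"method": "apply_moves", "body": {
  "targets": [
    [[0.07,0,-0.4,0,-1],[0,0,-0.5,0,-1],[0,0,-0.4,0,-1],[0,0,0,0,-1],[0,0,0,0,-1],[0,0,0,0,-1]]
  ]
}}

```text
clock: 10.38
eef_pos: [0.6035, 0.0437, 0.067]
tool_rot: [0.785, 0.62, 0.001, 0.001]
ft_force: [0.4, -0.1, -0.7]
grip_width: 0.055
grasp_force: 63.9
```

```bash
python3 -c "
from h import *
st();w=wshot('w3')
cv2.imwrite('pics/w3c.png',cv2.convertScaleAbs(cv2.resize(w[130:400,215:425],None,fx=2.2,fy=2.2,interpolation=cv2.INTER_CUBIC),alpha=1.7))"
```

```text
t10.38 tcp [603.5  43.7  67. ] yaw -13.4 F [ 0.4 -0.1 -0.7] w 55.0 g 64 J [  4.  33.   1.  58.   0. 108.]
```

View pics/w3c.png

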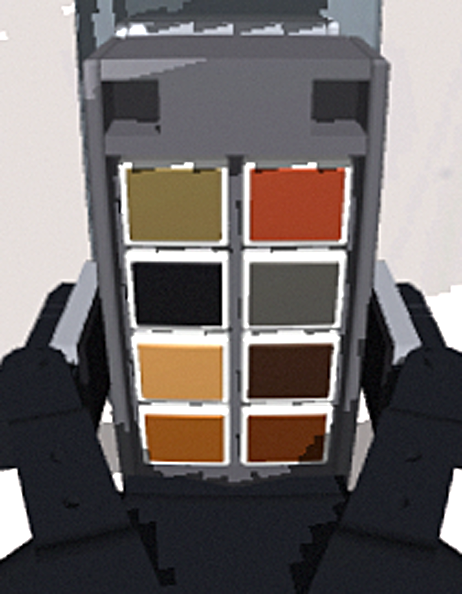

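The tray is straight in the jaws, with its far sockets at crop (131,101) and (339,101). I'll check its offset.

Run:
```python
from h import *
o=wld("w3");q=R.from_quat(o["tool_rot"])
for h in(7.4,11):
  for a,b in [(131,101),(339,101)]:
    P=wpix(215+a/2.2,130+b/2.2,o["eef_pos"][2]+h/1000,o);print(h,(q.inv().apply(P-o["eef_pos"])*1000).round(1),(P*1000).round(1))
```

```text
7.4 [ 51.7 -18.9  -7.4] [597.1  98.4  74.4]
7.4 [51.7 18.6 -7.3] [633.5  89.7  74.4]
11 [ 52.6 -18.4 -11. ] [597.8  99.1  78. ]
11 [ 52.6  18.  -10.9] [633.2  90.7  78. ]
```

Request:
{"method": "apply_moves", "body": {
  "targets": [
    [[0,0,-0.15,0,-1],[0,0,0,0,-1],[0,0,0,0,-1]]
  ]
}}

```text
clock: 10.68
eef_pos: [0.6025, 0.0439, 0.0595]
tool_rot: [0.785, 0.62, 0.0, 0.0]
ft_force: [0.1, -0.4, -1.3]
grip_width: 0.0549
grasp_force: 63.9
```

Request:
{"method": "apply_moves", "body": {
  "targets": [
    [[-0.02,-0.01,-0.1,0,-1],[0,0,0,0,-1],[0,0,0,0,-1]]
  ]
}}

```text
clock: 10.93
eef_pos: [0.6014, 0.0435, 0.0549]
tool_rot: [0.785, 0.62, -0.0, -0.0]
ft_force: [0.8, -0.0, 0.0]
grip_width: 0.0545
grasp_force: 63.9
```

Request:
{"method": "apply_moves", "body": {
  "targets": [
    [[0,0,-0.08,0,-1],[0,0,0,0,-1],[0,0,0,0,-1]]
  ]
}}

```text
clock: 11.18
eef_pos: [0.6016, 0.0435, 0.0518]
tool_rot: [0.785, 0.62, -0.0, -0.0]
ft_force: [0.4, 0.7, 0.3]
grip_width: 0.0548
grasp_force: 63.9
```

Request:
{"method": "apply_moves", "body": {
  "targets": [
    [[0,0,-0.05,0,-1],[0,0,0,0,-1],[0,0,0,0,-1]]
  ]
}}

```text
clock: 11.43
eef_pos: [0.6018, 0.0435, 0.0501]
tool_rot: [0.785, 0.62, 0.0, -0.0]
ft_force: [0.1, -0.2, 0.2]
grip_width: 0.0546
grasp_force: 63.9
```

Request:
{"method": "apply_moves", "body": {
  "targets": [
    [[0,0,-0.05,0,-1],[0,0,0,0,-1],[0,0,0,0,-1]]
  ]
}}

```text
clock: 11.68
eef_pos: [0.6019, 0.0435, 0.05]
tool_rot: [0.785, 0.62, 0.0, 0.0]
ft_force: [-3.0, -0.5, 8.2]
grip_width: 0.0546
grasp_force: 65.0
```

Request:
{"method": "apply_moves", "body": {
  "targets": [
    [[0,0,0.05,0,1],[0,0,0,0,1],[0,0,0,0,1],[0,0,0,0,1],[0,0,0.5,0,1],[0,0,1,0,1],[0,0,1,0,1],[0,0,0,0,1]]
  ]
}}

```text
clock: 12.35
eef_pos: [0.6067, 0.0438, 0.1587]
tool_rot: [0.785, 0.62, 0.006, 0.004]
ft_force: [1.4, -0.4, 1.3]
grip_width: 0.0854
grasp_force: 0.0
```

Request:
{"method": "apply_moves", "body": {
  "targets": [
    [[0.17,-0.96,0,3.5,1],[0.17,-0.96,0,3.5,1],[0.17,-0.96,0,3.5,1],[0.17,-0.96,0,3.5,1],[0.17,-0.96,0,3.5,1],[0.17,-0.96,0,3.5,1],[0,0,0,0,1],[0,0,0,0,1]]
  ]
}}

```text
clock: 13.02
eef_pos: [0.6423, -0.1896, 0.149]
tool_rot: [0.66, 0.751, -0.0, -0.0]
ft_force: [0.1, 0.6, -0.6]
grip_width: 0.0856
grasp_force: 0.0
```

Run:
```python
from h import *
st();p=rects();W=cv2.resize(p[120:290,220:480],None,fx=1.55,fy=1.55);w=wshot("w4")
im=np.zeros((600,640,3),np.uint8);im[:400]=w;im[400:,:306]=cv2.resize(p[120:290,220:480],(306,200));cv2.imwrite("pics/w4c.png",cv2.convertScaleAbs(im,alpha=1.4))
```

```text
t13.02 tcp [ 642.3 -189.6  149. ] yaw 7.4 F [ 0.1  0.6 -0.6] w 85.6 g 0 J [-16.  36.  20.  74.   0.  66.]
warm 436 [ 647.3 -214.4] [ 56. 102.] 11.8 mean [ 642. -192.]
earth none
small 313 [ 459.  -188.4] [51. 43.] 61.0 mean [ 459. -185.]
rest 529 [497.6 379.9] [ 71. 111.] 83.8 mean [497. 380.]
marker 318 [499.1 145.8] [149.  17.] 80.9 mean [499. 148.]
pen 197 [411.  157.2] [16. 98.] 4.5 mean [411. 154.]
```

View pics/w4c.png

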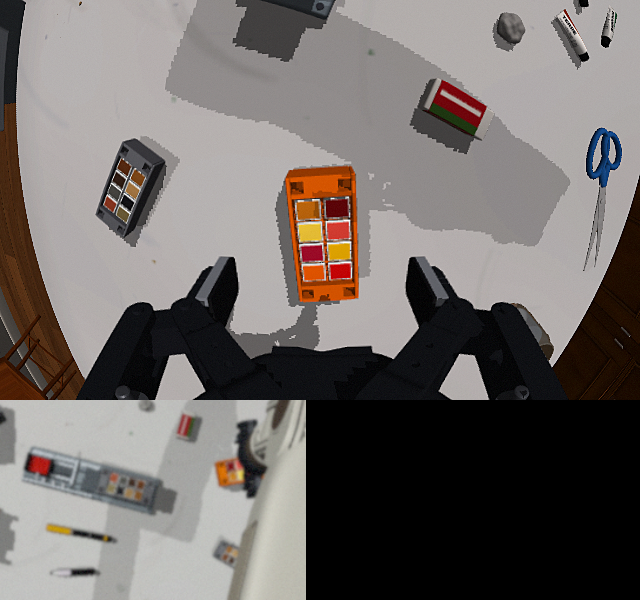

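The earth tray sits on the dock. The warm tray's sockets are at about (296,186), (345,184), (309,294) and (349,292).

Run:
```python
from h import *
o=wld("w4")
print("warm",frame4([wpix(a,b,.039,o)[:2] for a,b in [(296,186),(345,184),(309,294),(349,292)]]))
```

```text
warm (array([ 649.4, -223.6]), np.float64(101.7), np.float64(103.5), np.float64(38.9), np.float64(37.0))
```

Request:
{"method": "apply_moves", "body": {
  "targets": [
    [[0.18,-0.87,0,4,1],[0,0,-0.6,0,1],[0,0,-0.6,0,1],[0,0,0,0,1],[0,0,0,0,1],[0,0,0,0,1]]
  ]
}}

```text
clock: 13.62
eef_pos: [0.6503, -0.2203, 0.1032]
tool_rot: [0.631, 0.776, 0.0, 0.0]
ft_force: [0.6, -1.0, -0.2]
grip_width: 0.0855
grasp_force: 0.0
```

```bash
python3 -c "from h import *;st()"
```

```text
t13.62 tcp [ 650.3 -220.3  103.2] yaw 11.7 F [ 0.6 -1.  -0.2] w 85.5 g 0 J [-19.  40.  20.  70.   0.  60.]
```

Request:
{"method": "apply_moves", "body": {
  "targets": [
    [[-0.01,-0.1,-0.6,-0.3,1],[0,0,-0.7,0,1],[0,0,-0.55,0,1],[0,0,0,0,1],[0,0,0,0,1]]
  ]
}}

```text
clock: 14.03
eef_pos: [0.6493, -0.225, 0.0286]
tool_rot: [0.634, 0.774, -0.0, -0.0]
ft_force: [-0.1, -0.5, -0.4]
grip_width: 0.0851
grasp_force: 0.0
```

```bash
python3 -c "from h import *;st()"
```

```text
t14.03 tcp [ 649.3 -225.    28.6] yaw 11.4 F [-0.1 -0.5 -0.4] w 85.1 g 0 J [-19.  44.  15.  61.   0.  60.]
```

Request:
{"method": "apply_moves", "body": {
  "targets": [
    [[0,0,0,0,-1],[0,0,0,0,-1],[0,0,0,0,-1],[0,0,0,0,-1],[0,0,0,0,-1]]
  ]
}}

```text
clock: 14.45
eef_pos: [0.6515, -0.2262, 0.0313]
tool_rot: [0.634, 0.773, 0.001, 0.003]
ft_force: [-0.3, 0.5, 6.7]
grip_width: 0.055
grasp_force: 64.0
```

Request:
{"method": "apply_moves", "body": {
  "targets": [
    [[0,0,0.4,0,-1],[0,0,0.8,0,-1],[0,0,0.9,0,-1],[0,0,0.9,0,-1],[0,0,0,0,-1],[0,0,0,0,-1],[0,0,0,0,-1]]
  ]
}}

```text
clock: 15.03
eef_pos: [0.649, -0.2257, 0.1481]
tool_rot: [0.634, 0.773, -0.0, -0.0]
ft_force: [-0.6, -0.5, -1.3]
grip_width: 0.0547
grasp_force: 63.7
```

Request:
{"method": "apply_moves", "body": {
  "targets": [
    [[-0.17,0.96,0,-3.5,-1],[-0.17,0.96,0,-3.5,-1],[-0.17,0.96,0,-3.5,-1],[-0.17,0.96,0,-3.5,-1],[-0.17,0.96,0,-3.5,-1],[-0.17,0.96,0,-3.5,-1],[-0.17,0.96,0,-3.7,-1],[0,0,0,0,-1]]
  ]
}}

```text
clock: 15.7
eef_pos: [0.5985, 0.0501, 0.1456]
tool_rot: [0.783, 0.622, -0.001, -0.003]
ft_force: [0.4, -1.0, -0.5]
grip_width: 0.0548
grasp_force: 63.7
```

Request:
{"method": "apply_moves", "body": {
  "targets": [
    [[0,0,-0.4,0,-1],[0,0,-0.3,0,-1],[0,0,0,0,-1],[0,0,0,0,-1],[0,0,0,0,-1]]
  ]
}}

```text
clock: 16.12
eef_pos: [0.6014, 0.0427, 0.1195]
tool_rot: [0.785, 0.62, -0.001, -0.0]
ft_force: [-0.3, -0.1, -1.7]
grip_width: 0.0547
grasp_force: 63.7
```

```bash
python3 -c "
from h import *
st();w=wshot('w5')
cv2.imwrite('pics/w5c.png',cv2.convertScaleAbs(cv2.resize(w[110:400,215:425],None,fx=2.05,fy=2.05,interpolation=cv2.INTER_CUBIC),alpha=1.5))"
```

```text
t16.12 tcp [601.4  42.7 119.5] yaw -13.4 F [-0.3 -0.1 -1.7] w 54.7 g 64 J [  4.  30.   5.  65.  -0. 107.]
```

View pics/w5c.png

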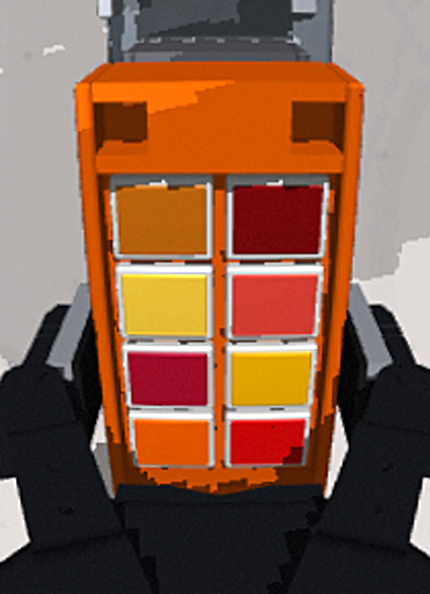

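The warm tray is straight in the jaws, with its far sockets at crop (122,121) and (317,121).

Run:
```python
from h import *
o=wld("w5");q=R.from_quat(o["tool_rot"])
for h in(7.4,):
  for a,b in [(122,121),(317,121)]:
    P=wpix(215+a/2.05,110+b/2.05,o["eef_pos"][2]+h/1000,o);print(h,(q.inv().apply(P-o["eef_pos"])*1000).round(1),(P*1000).round(1))
o=wld("w3")
```

```text
7.4 [ 54.5 -18.8  -7.4] [595.7 100.1 126.9]
7.4 [54.5 18.7 -7.5] [632.2  91.4 126.9]
```

Request:
{"method": "apply_moves", "body": {
  "targets": [
    [[0,-0.05,-0.35,0,-1],[0,0,-0.35,0,-1],[0,0,0,0,-1],[0,0,0,0,-1],[0,0,0,0,-1]]
  ]
}}

```text
clock: 16.58
eef_pos: [0.6024, 0.0409, 0.0931]
tool_rot: [0.785, 0.62, 0.001, 0.0]
ft_force: [-0.3, 0.3, -1.2]
grip_width: 0.055
grasp_force: 63.7
```

Request:
{"method": "apply_moves", "body": {
  "targets": [
    [[0,0,-0.08,0,-1],[0,0,0,0,-1],[0,0,0,0,-1]]
  ]
}}

```text
clock: 16.83
eef_pos: [0.602, 0.0411, 0.0894]
tool_rot: [0.785, 0.62, 0.0, 0.0]
ft_force: [-0.1, -0.6, -1.1]
grip_width: 0.0543
grasp_force: 63.7
```

Request:
{"method": "apply_moves", "body": {
  "targets": [
    [[0,0,-0.06,0,-1],[0,0,0,0,-1],[0,0,0,0,-1]]
  ]
}}

```text
clock: 17.08
eef_pos: [0.6016, 0.0411, 0.0864]
tool_rot: [0.785, 0.62, -0.0, -0.0]
ft_force: [-0.1, 0.6, -1.0]
grip_width: 0.0551
grasp_force: 63.7
```

Request:
{"method": "apply_moves", "body": {
  "targets": [
    [[0,0,-0.06,0,-1],[0,0,0,0,-1],[0,0,0,0,-1]]
  ]
}}

```text
clock: 17.33
eef_pos: [0.6016, 0.0411, 0.0839]
tool_rot: [0.785, 0.62, -0.0, -0.0]
ft_force: [-0.3, 0.3, -0.9]
grip_width: 0.0546
grasp_force: 63.8
```

Request:
{"method": "apply_moves", "body": {
  "targets": [
    [[0,0,-0.06,0,-1],[0,0,0,0,-1],[0,0,0,0,-1]]
  ]
}}

```text
clock: 17.58
eef_pos: [0.6016, 0.0411, 0.0815]
tool_rot: [0.785, 0.62, -0.0, -0.0]
ft_force: [0.3, -0.3, -0.2]
grip_width: 0.055
grasp_force: 63.8
```

Request:
{"method": "apply_moves", "body": {
  "targets": [
    [[0,0,-0.06,0,-1],[0,0,0,0,-1],[0,0,0,0,-1]]
  ]
}}

```text
clock: 17.83
eef_pos: [0.6022, 0.0411, 0.0797]
tool_rot: [0.785, 0.62, 0.0, 0.0]
ft_force: [0.2, 0.4, 0.0]
grip_width: 0.0547
grasp_force: 63.9
```

Request:
{"method": "apply_moves", "body": {
  "targets": [
    [[0,0,-0.04,0,-1],[0,0,0,0,-1],[0,0,0,0,-1]]
  ]
}}

```text
clock: 18.08
eef_pos: [0.6022, 0.0412, 0.0796]
tool_rot: [0.785, 0.62, 0.001, 0.001]
ft_force: [-3.0, 0.7, 9.3]
grip_width: 0.0549
grasp_force: 64.8
```

Request:
{"method": "apply_moves", "body": {
  "targets": [
    [[0,0,-0.04,0,-1],[0,0,0,0,-1],[0,0,0,0,-1]]
  ]
}}

```text
clock: 18.33
eef_pos: [0.6022, 0.0411, 0.0795]
tool_rot: [0.785, 0.62, 0.001, 0.001]
ft_force: [-6.1, -0.2, 16.3]
grip_width: 0.0548
grasp_force: 65.7
```

Request:
{"method": "apply_moves", "body": {
  "targets": [
    [[0,0,0.08,0,1],[0,0,0,0,1],[0,0,0,0,1],[0,0,0,0,1],[0,0,0.5,0,1],[0,0,0.9,0,1],[0,0,0.9,0,1],[0,0,0,0,1]]
  ]
}}

```text
clock: 19.0
eef_pos: [0.6059, 0.0413, 0.1787]
tool_rot: [0.785, 0.62, 0.005, 0.004]
ft_force: [1.0, 1.0, 1.7]
grip_width: 0.0856
grasp_force: 0.0
```

Request:
{"method": "apply_moves", "body": {
  "targets": [
    [[0.23,0.97,0,0,-1],[0.23,0.97,0,0,-1],[0.23,0.97,0,0,-1],[0.23,0.97,0,0,-1],[0.23,0.97,0,0,-1],[0,0,0,0,-1],[0,0,0,0,-1],[0,0,0,0,-1]]
  ]
}}

```text
clock: 19.67
eef_pos: [0.6473, 0.235, 0.1701]
tool_rot: [0.784, 0.62, -0.001, -0.0]
ft_force: [0.6, -0.7, -0.8]
grip_width: -0.0003
grasp_force: 0.0
```

Run:
```python
from h import *
st();p,d=imaging.camera("top");s,_=imaging.camera("side");w=wshot("w6")
im=np.zeros((600,800,3),np.uint8);im[:250,:400]=cv2.resize(w,(400,250))
im[:250,400:]=cv2.resize(p[160:225,300:404],(400,250),interpolation=cv2.INTER_CUBIC)
im[250:,:]=cv2.resize(s[165:235,270:430],(800,350),interpolation=cv2.INTER_CUBIC)
cv2.imwrite("pics/m6.png",cv2.convertScaleAbs(im,alpha=1.3))
W=cloud("top",d)*1000;B=W[150:225,290:365].reshape(-1,3);q=B[:,:2]-[601.9,43.6];a=np.deg2rad(76.6);l=q@[np.cos(a),np.sin(a)];t=q@[-np.sin(a),np.cos(a)]
for lo,hi in((-58,-30),(-15,15),(30,58)):
    for s_ in(-1,1):
        k=(l>lo)&(l<hi)&(t*s_>5)&(t*s_<26)&(B[:,2]>65);print(lo,s_,k.sum(),np.percentile(B[k,2],[50,90]).round(1) if k.sum() else 0)
k=(abs(t)<35)&(B[:,2]>70)&(l<75);r=cv2.minAreaRect(B[k][:,:2].astype(np.float32));print(r)
```

```text
t19.67 tcp [647.3 235.  170.1] yaw -13.3 F [ 0.6 -0.7 -0.8] w -0.3 g 0 J [ 20.  38.  26.  79.  -0. 123.]
-58 -1 95 [84.5 88.2]
-58 1 94 [84.8 88. ]
-15 -1 101 [83.3 85.6]
-15 1 99 [83.6 87.1]
30 -1 94 [84.5 88.1]
30 1 92 [84.7 88.8]
((603.3712768554688, 42.79533386230469), (119.83439636230469, 56.80867385864258), 76.43150329589844)
```

View pics/m6.png

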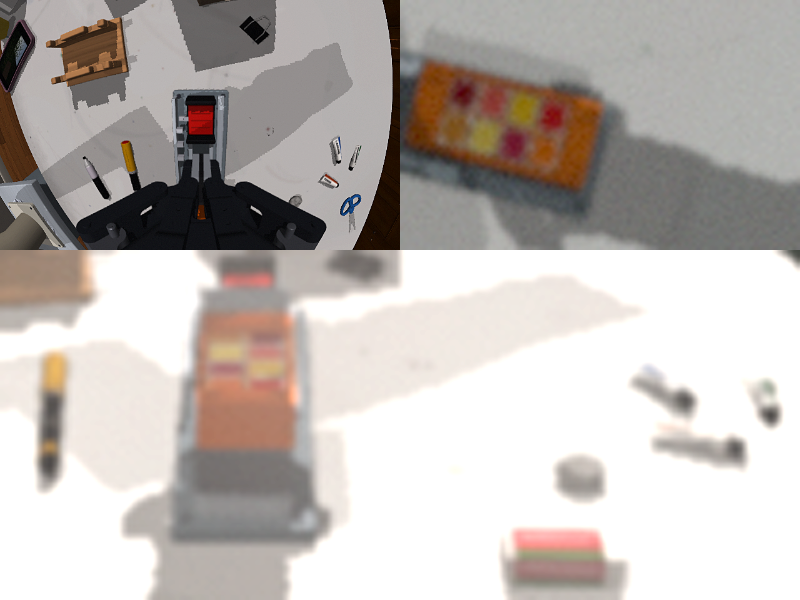

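The stack is level and square, with its top at about 87 mm. The wrist inset shows the tab at inset (201,122), about wrist pixel (322,195).

Run:
```python
from h import *
o=wld("w6");w=cv2.imread("pics/w6.png");H=cv2.cvtColor(w,cv2.COLOR_BGR2HSV)
m=(((H[...,0]<8)|(H[...,0]>172))&(H[...,1]>150)).astype(np.uint8);m[:140]=0;m[240:]=0;m[:,:290]=0;m[:,355:]=0
x,y,ww,hh=cv2.boundingRect(m);print(x,y,ww,hh)
for u,v in((x+ww/2,y),(x+ww/2,y+hh),(x,y+hh/2),(x+ww,y+hh/2)): print((wpix(u,v,.044,o)*1000).round(1))
```

```text
301 168 41 48
[652.9 257.9  44. ]
[642.9 216.1  44. ]
[631.  241.6  44. ]
[665.  233.4  44. ]
```

Request:
{"method": "apply_moves", "body": {
  "targets": [
    [[0.02,0.05,-0.8,0,-1],[0,0,-0.8,0,-1],[0,0,-0.8,0,-1],[0,0,0,0,-1],[0,0,0,0,-1],[0,0,0,0,-1]]
  ]
}}

```text
clock: 20.32
eef_pos: [0.6497, 0.2365, 0.0774]
tool_rot: [0.785, 0.619, 0.001, 0.0]
ft_force: [0.1, -0.7, 1.3]
grip_width: -0.0004
grasp_force: 0.0
```

Request:
{"method": "apply_moves", "body": {
  "targets": [
    [[0,0,-0.2,0,-1],[0,0,-0.05,0,-1],[0,0,0,0,-1],[0,0,0,0,-1]]
  ]
}}

```text
clock: 20.65
eef_pos: [0.6489, 0.2372, 0.0661]
tool_rot: [0.785, 0.62, 0.001, 0.0]
ft_force: [1.2, 0.1, -0.3]
grip_width: -0.0001
grasp_force: 0.0
```

```bash
python3 -c "from h import *;st()"
```

```text
t20.65 tcp [648.9 237.2  66.1] yaw -13.4 F [ 1.2  0.1 -0.3] w -0.1 g 0 J [ 20.  42.  18.  66.  -0. 123.]
```

Press 13.5 mm further.

Request:
{"method": "apply_moves", "body": {
  "targets": [
    [[0,0,-0.12,0,-1],[0,0,-0.1,0,-1],[0,0,-0.06,0,-1],[0,0,0,0,-1],[0,0,0,0,-1]]
  ]
}}

```text
clock: 21.07
eef_pos: [0.6495, 0.2375, 0.0549]
tool_rot: [0.785, 0.62, 0.001, 0.0]
ft_force: [1.1, 0.8, 4.5]
grip_width: 0.0001
grasp_force: 2.0
```

Request:
{"method": "apply_moves", "body": {
  "targets": [
    [[0,0,-0.05,0,-1],[0,0,0,0,-1],[0,0,0,0,-1]]
  ]
}}

```text
clock: 21.32
eef_pos: [0.6494, 0.2374, 0.0529]
tool_rot: [0.785, 0.62, 0.001, 0.0]
ft_force: [2.5, 0.5, 5.2]
grip_width: 0.0001
grasp_force: 2.5
```

Request:
{"method": "apply_moves", "body": {
  "targets": [
    [[-0.046,-0.195,-0.01,0,-1],[-0.046,-0.195,0,0,-1],[-0.046,-0.195,0,0,-1],[-0.046,-0.195,0,0,-1],[-0.046,-0.195,0,0,-1],[-0.046,-0.195,0,0,-1],[0,0,0,0,-1],[0,0,0,0,-1]]
  ]
}}

```text
clock: 21.98
eef_pos: [0.6379, 0.1891, 0.0528]
tool_rot: [0.785, 0.619, 0.0, 0.001]
ft_force: [1.0, -1.6, 6.8]
grip_width: -0.0004
grasp_force: 3.6
```

Request:
{"method": "apply_moves", "body": {
  "targets": [
    [[-0.035,-0.146,0,0,-1],[-0.023,-0.097,0,0,-1],[0,0,0,0,-1],[0,0,0,0,-1]]
  ]
}}

```text
clock: 22.32
eef_pos: [0.6357, 0.1812, 0.0529]
tool_rot: [0.785, 0.62, 0.001, -0.0]
ft_force: [0.6, 2.5, 7.1]
grip_width: -0.0
grasp_force: 3.4
```

Request:
{"method": "apply_moves", "body": {
  "targets": [
    [[-0.018,-0.073,0,0,-1],[0,0,0,0,-1],[0,0,0,0,-1]]
  ]
}}

```text
clock: 22.57
eef_pos: [0.6352, 0.1788, 0.0529]
tool_rot: [0.784, 0.62, 0.002, -0.0]
ft_force: [1.2, 2.1, 6.2]
grip_width: 0.0004
grasp_force: 3.3
```

Request:
{"method": "apply_moves", "body": {
  "targets": [
    [[-0.012,-0.049,0,0,-1],[0,0,0,0,-1],[0,0,0,0,-1]]
  ]
}}

```text
clock: 22.82
eef_pos: [0.6347, 0.1772, 0.0529]
tool_rot: [0.784, 0.62, 0.002, -0.001]
ft_force: [1.1, 3.9, 6.8]
grip_width: 0.0002
grasp_force: 3.2
```

Request:
{"method": "apply_moves", "body": {
  "targets": [
    [[-0.012,-0.049,0,0,-1],[0,0,0,0,-1],[0,0,0,0,-1]]
  ]
}}

```text
clock: 23.07
eef_pos: [0.6342, 0.1753, 0.0529]
tool_rot: [0.784, 0.62, 0.002, -0.001]
ft_force: [0.8, 3.3, 6.2]
grip_width: -0.0002
grasp_force: 3.2
```

Request:
{"method": "apply_moves", "body": {
  "targets": [
    [[-0.006,-0.025,0,0,-1],[0,0,0,0,-1],[0,0,0,0,-1]]
  ]
}}

```text
clock: 23.32
eef_pos: [0.634, 0.1745, 0.053]
tool_rot: [0.784, 0.62, 0.002, -0.001]
ft_force: [-0.0, 3.4, 6.6]
grip_width: 0.0
grasp_force: 3.2
```

Request:
{"method": "apply_moves", "body": {
  "targets": [
    [[-0.006,-0.025,0,0,-1],[0,0,0,0,-1],[0,0,0,0,-1]]
  ]
}}

```text
clock: 23.57
eef_pos: [0.6338, 0.1735, 0.0529]
tool_rot: [0.784, 0.62, 0.002, -0.001]
ft_force: [1.1, 4.8, 6.6]
grip_width: 0.0
grasp_force: 3.2
```

Request:
{"method": "apply_moves", "body": {
  "targets": [
    [[-0.006,-0.025,0,0,-1],[0,0,0,0,-1],[0,0,0,0,-1]]
  ]
}}

```text
clock: 23.82
eef_pos: [0.6338, 0.1735, 0.053]
tool_rot: [0.784, 0.621, 0.003, -0.001]
ft_force: [1.0, 6.2, 5.2]
grip_width: 0.0002
grasp_force: 4.6
```

Request:
{"method": "apply_moves", "body": {
  "targets": [
    [[0,0,0.15,0,-1],[0,0,0.3,0,-1],[0,0,0.8,0,-1],[0,0,1,0,-1],[0,0,0.7,0,-1],[-0.84,-0.17,0,1.1,0],[-0.84,-0.17,0,1.1,0],[-0.84,-0.17,0,1.1,0]]
  ]
}}

```text
clock: 24.48
eef_pos: [0.5302, 0.1498, 0.169]
tool_rot: [0.766, 0.643, -0.001, -0.0]
ft_force: [-0.1, 0.6, -0.5]
grip_width: 0.0355
grasp_force: 0.0
```

Request:
{"method": "apply_moves", "body": {
  "targets": [
    [[-0.84,-0.17,0,1.1,0],[0,0,0,0,0],[0,0,0,0,0],[0,0,0,0,0]]
  ]
}}

```text
clock: 24.82
eef_pos: [0.4984, 0.1435, 0.1696]
tool_rot: [0.76, 0.65, -0.0, 0.0]
ft_force: [1.0, 0.4, -0.2]
grip_width: 0.0426
grasp_force: 0.0
```

Run:
```python
from h import *
st();p=rects();w=wshot("w7")
p,d=imaging.camera("top")
W=cloud("top",d)*1000;B=W[140:225,230:365].reshape(-1,3);C=p[140:225,230:365].reshape(-1,3).astype(int);q=B[:,:2]-[601.9,43.6];a=np.deg2rad(76.6);l=q@[np.cos(a),np.sin(a)];t=q@[-np.sin(a),np.cos(a)]
k=(abs(t)<15)&(C[:,2]>C[:,1]+60)&(C[:,2]>C[:,0]+60)&(l>90);print("tab n",k.sum(),"l",np.percentile(l[k],[2,50,98]),"z",np.percentile(B[k,2],[25,50,75]))
cv2.imwrite("pics/w7c.png",cv2.convertScaleAbs(np.vstack([w[:,:],cv2.resize(p[150:225,225:385],(640,300))[:200]]),alpha=1.3))
```

```text
t24.82 tcp [498.4 143.5 169.6] yaw -9.0 F [ 1.   0.4 -0.2] w 42.6 g 0 J [ 16.  19.  -5.  66.  -0. 115.]
warm none
earth none
small 608 [ 449.2 -206.4] [92. 43.] 61.2 mean [ 449. -206.]
rest 516 [497.7 379.8] [ 71. 111.] 83.6 mean [497. 379.]
marker 99 [490.4  96. ] [48. 15.] 81.7 mean [490.  95.]
pen none
tab n 157 l [126.65629856 145.74918075 164.40039286] z [42.62732039 43.93539552 45.75373309]
```

View pics/w7c.png

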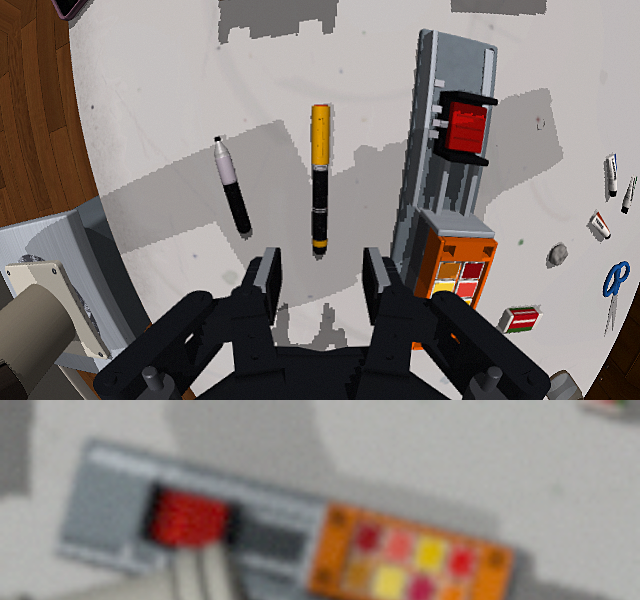

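The tab is up (top at 44 mm) and the fence stands against the stack. The marker's ends are at (320,104) and (319,253), and the pen's at (218,138) and (246,236).

Run:
```python
from h import *
o=wld("w7")
for n,a,b in(("marker",(320,104),(319,253)),("pen",(218,138),(246,236))):
    A,B=[wpix(*x,.009,o)[:2]*1000 for x in(a,b)];v=A-B;print(n,((A+B)/2).round(1),np.hypot(*v).round(1),np.rad2deg(np.arctan2(v[1],v[0])).round(1))
```

```text
marker [497.5 146.5] 150.5 80.5
pen [410.7 154.9] 104.3 92.5
```

Request:
{"method": "apply_moves", "body": {
  "targets": [
    [[0,0.06,-0.9,0,0],[0,0,-0.9,0,0],[0,0,-0.9,0,0],[0,0,-0.6,0,0],[0,0,0,0,0],[0,0,0,0,0],[0,0,0,0,0]]
  ]
}}

```text
clock: 25.55
eef_pos: [0.5002, 0.1464, 0.0389]
tool_rot: [0.76, 0.65, 0.001, 0.0]
ft_force: [0.6, -0.5, 0.8]
grip_width: 0.0425
grasp_force: 0.0
```

```bash
python3 -c "from h import *;st()"
```

```text
t25.55 tcp [500.2 146.4  38.9] yaw -9.0 F [ 0.6 -0.5  0.8] w 42.5 g 0 J [ 16.  27. -15.  48.  -0. 115.]
```

Request:
{"method": "apply_moves", "body": {
  "targets": [
    [[-0.02,0,-0.4,0,0],[0,0,0,0,0],[0,0,0,0,-1],[0,0,0,0,-1],[0,0,0,0,-1],[0,0,0,0,-1],[0,0,0,0,-1]]
  ]
}}

```text
clock: 26.13
eef_pos: [0.4989, 0.1463, 0.0236]
tool_rot: [0.76, 0.65, 0.002, 0.001]
ft_force: [-1.2, -0.7, 6.5]
grip_width: 0.0141
grasp_force: 58.9
```

```bash
python3 -c "from h import *;st()"
```

```text
t26.13 tcp [498.9 146.3  23.6] yaw -9.0 F [-1.2 -0.7  6.5] w 14.1 g 59 J [ 16.  28. -16.  46.  -0. 115.]
```

Request:
{"method": "apply_moves", "body": {
  "targets": [
    [[0,0,0.4,0,-1],[0,0,0.9,0,-1],[0,0,0.9,0,-1],[0,0,0.5,0,-1],[0.13,0.95,0,0.4,-1],[0.13,0.95,0,0.4,-1],[0.13,0.95,0,0.4,-1],[0.13,0.95,0,0.4,-1]]
  ]
}}

```text
clock: 26.8
eef_pos: [0.5189, 0.2994, 0.131]
tool_rot: [0.751, 0.66, 0.001, 0.0]
ft_force: [0.6, -0.6, 0.7]
grip_width: 0.0143
grasp_force: 58.8
```

Request:
{"method": "apply_moves", "body": {
  "targets": [
    [[0.14,0.95,0,0.5,-1],[0.14,0.95,0,0.5,-1],[0,0,0,0,-1],[0,0,0,0,-1],[0,0,0,0,-1]]
  ]
}}

```text
clock: 27.22
eef_pos: [0.5292, 0.3737, 0.1296]
tool_rot: [0.745, 0.667, -0.0, 0.0]
ft_force: [0.4, -0.5, -0.6]
grip_width: 0.0143
grasp_force: 58.8
```

Run:
```python
from h import *
st();w=wshot("w8");cv2.imwrite("pics/w8c.png",cv2.convertScaleAbs(w,alpha=1.3))
```

```text
t27.22 tcp [529.2 373.7 129.6] yaw -6.3 F [ 0.4 -0.5 -0.6] w 14.3 g 59 J [ 35.  34.  14.  69.  -0. 132.]
```

View pics/w8c.png

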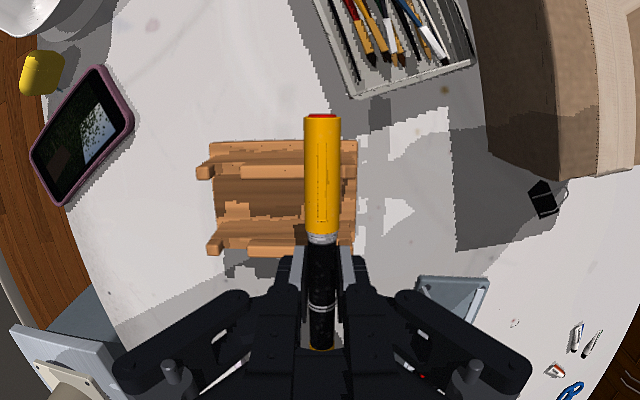

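The marker is held straight over the right-hand slot. The left notch shows between x 211 and 241 on the far post (row 170) and between x 222 and 246 on the near post (row 249).

Run:
```python
from h import *
o=wld("w8");c=np.array([497.7,380]);a=np.deg2rad(83.6);ex=np.array([np.cos(a),np.sin(a)]);ey=np.array([-ex[1],ex[0]])
for u,v in((211,165),(241,165),(222,244),(246,244),(198,165),(206,240)):
    P=wpix(u,v,.056,o)[:2]*1000;print((u,v),P.round(1),((P-c)@ex).round(1),((P-c)@ey).round(1))
```

```text
(211, 165) [458.  421.8] 37.1 44.2
(241, 165) [479.4 418.9] 36.6 22.5
(222, 244) [452.9 362.1] -22.8 42.6
(246, 244) [471.6 360.6] -22.2 23.8
(198, 165) [448.2 423.1] 37.3 54.0
(206, 240) [440.7 366.4] -19.9 55.1
```

Request:
{"method": "apply_moves", "body": {
  "targets": [
    [[0.05,0.06,-0.6,0,-1],[0,0,-0.6,0,-1],[0,0,0,0,-1],[0,0,0,0,-1],[0,0,0,0,-1]]
  ]
}}

```text
clock: 27.68
eef_pos: [0.5322, 0.3756, 0.0831]
tool_rot: [0.746, 0.666, 0.001, 0.0]
ft_force: [-0.3, 0.4, -0.7]
grip_width: 0.0142
grasp_force: 58.8
```

Request:
{"method": "apply_moves", "body": {
  "targets": [
    [[0,0,-0.2,0,-1],[0,0,0,0,-1],[0,0,0,0,-1]]
  ]
}}

```text
clock: 27.93
eef_pos: [0.5317, 0.3762, 0.0742]
tool_rot: [0.745, 0.667, 0.0, 0.0]
ft_force: [-0.1, -0.0, 0.5]
grip_width: 0.0139
grasp_force: 58.8
```

```bash
python3 -c "from h import *;st()"
```

```text
t27.93 tcp [531.7 376.2  74.2] yaw -6.4 F [-0.1 -0.   0.5] w 13.9 g 59 J [ 35.  37.  10.  63.  -0. 132.]
```

Request:
{"method": "apply_moves", "body": {
  "targets": [
    [[0,0,-0.13,0,-1],[0,0,0,0,-1],[0,0,0,0,-1]]
  ]
}}

```text
clock: 28.18
eef_pos: [0.5313, 0.3763, 0.0682]
tool_rot: [0.745, 0.667, -0.0, -0.0]
ft_force: [-0.6, 0.8, -0.7]
grip_width: 0.0145
grasp_force: 58.8
```

Request:
{"method": "apply_moves", "body": {
  "targets": [
    [[0,0,-0.07,0,-1],[0,0,0,0,-1],[0,0,0,0,-1]]
  ]
}}

```text
clock: 28.43
eef_pos: [0.5317, 0.3764, 0.0658]
tool_rot: [0.745, 0.667, 0.0, 0.0]
ft_force: [0.0, 0.2, 0.3]
grip_width: 0.0145
grasp_force: 58.9
```

Request:
{"method": "apply_moves", "body": {
  "targets": [
    [[0,0,-0.04,0,-1],[0,0,0,0,-1],[0,0,0,0,-1]]
  ]
}}

```text
clock: 28.68
eef_pos: [0.5317, 0.3764, 0.0656]
tool_rot: [0.745, 0.667, 0.001, 0.0]
ft_force: [-1.9, -0.9, 7.0]
grip_width: 0.0141
grasp_force: 59.5
```

Request:
{"method": "apply_moves", "body": {
  "targets": [
    [[0,0,0.04,0,0],[0,0,0,0,0],[0,0,0,0,0],[0,0,0,0,0],[0,0,0.5,0,0],[0,0,1,0,0],[0,0,1,0,0],[0,0,0,0,0]]
  ]
}}

```text
clock: 29.35
eef_pos: [0.5354, 0.379, 0.175]
tool_rot: [0.745, 0.667, 0.008, 0.001]
ft_force: [1.2, 1.1, 2.3]
grip_width: 0.0427
grasp_force: 0.0
```

Request:
{"method": "apply_moves", "body": {
  "targets": [
    [[-0.43,-0.785,0,1.4,0],[-0.43,-0.785,0,1.4,0],[-0.43,-0.785,0,1.4,0],[-0.43,-0.785,0,1.4,0],[-0.43,-0.785,0,1.4,0],[-0.43,-0.785,0,1.4,0],[-0.43,-0.785,0,1.5,0],[0,0,0,0,0]]
  ]
}}

```text
clock: 30.02
eef_pos: [0.4063, 0.1517, 0.1647]
tool_rot: [0.686, 0.727, -0.003, -0.001]
ft_force: [-0.2, 0.7, -0.2]
grip_width: 0.0427
grasp_force: 0.0
```

Request:
{"method": "apply_moves", "body": {
  "targets": [
    [[0,0,0,0,0],[0,0,0,0,0]]
  ]
}}

```text
clock: 30.18
eef_pos: [0.4121, 0.1569, 0.1661]
tool_rot: [0.685, 0.728, 0.001, 0.0]
ft_force: [0.3, 0.6, -0.1]
grip_width: 0.0427
grasp_force: 0.0
```

Run:
```python
from h import *
st();p=rects();w=wshot("w9")
im=np.vstack([w,cv2.resize(p[190:270,160:416],(640,200),interpolation=cv2.INTER_CUBIC)]);cv2.imwrite("pics/w9c.png",cv2.convertScaleAbs(im,alpha=1.3))
```

```text
t30.18 tcp [412.1 156.9 166.1] yaw 3.5 F [ 0.3  0.6 -0.1] w 42.7 g 0 J [ 21.  10. -17.  63.   0. 107.]
warm none
earth none
small 605 [ 449.4 -206.3] [92. 43.] 61.0 mean [ 449. -206.]
rest 745 [497.  374.7] [120. 111.] 83.6 mean [507. 377.]
marker none
pen 76 [412.5 125.5] [13. 34.] 0.3 mean [413. 125.]
```

View pics/w9c.png

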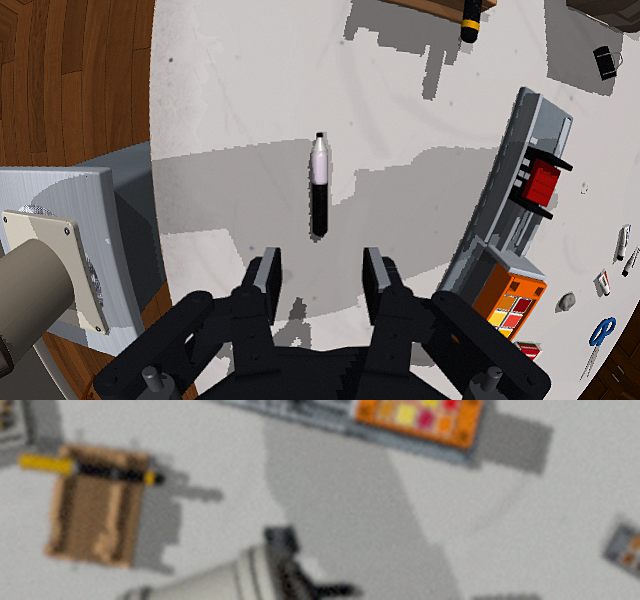

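The marker lies across both posts. The pen's ends are at (321,133) and (318,237).

Run:
```python
from h import *
o=wld("w9");A,B=[wpix(*x,.008,o)[:2]*1000 for x in((321,133),(318,237))];v=A-B;print(((A+B)/2).round(1),np.hypot(*v).round(1),np.rad2deg(np.arctan2(v[1],v[0])).round(1))
```

```text
[410.2 156.4] 104.1 91.8
```

Request:
{"method": "apply_moves", "body": {
  "targets": [
    [[-0.03,0,-0.9,-1,0],[0,0,-0.9,0,0],[0,0,-0.9,0,0],[0,0,-0.5,0,0],[0,0,0,0,0],[0,0,0,0,0],[0,0,0,0,0]]
  ]
}}

```text
clock: 30.87
eef_pos: [0.4114, 0.1576, 0.0387]
tool_rot: [0.691, 0.723, 0.001, 0.0]
ft_force: [0.2, 0.2, 0.3]
grip_width: 0.043
grasp_force: 0.0
```

```bash
python3 -c "from h import *;st()"
```

```text
t30.87 tcp [411.4 157.6  38.7] yaw 2.6 F [0.2 0.2 0.3] w 43.0 g 0 J [ 21.  20. -27.  43.   0. 108.]
```

Request:
{"method": "apply_moves", "body": {
  "targets": [
    [[-0.01,-0.02,-0.4,0,0],[0,0,0,0,0],[0,0,0,0,-1],[0,0,0,0,-1],[0,0,0,0,-1],[0,0,0,0,-1],[0,0,0,0,-1]]
  ]
}}

```text
clock: 31.45
eef_pos: [0.4107, 0.1562, 0.0233]
tool_rot: [0.691, 0.722, 0.001, 0.001]
ft_force: [-0.7, 0.4, 5.5]
grip_width: 0.0125
grasp_force: 58.6
```

```bash
python3 -c "from h import *;st()"
```

```text
t31.45 tcp [410.7 156.2  23.3] yaw 2.5 F [-0.7  0.4  5.5] w 12.5 g 59 J [ 21.  21. -28.  41.   0. 108.]
```

Request:
{"method": "apply_moves", "body": {
  "targets": [
    [[0,0,0.4,0,-1],[0,0,0.9,0,-1],[0,0,0.9,0,-1],[0,0,0.5,0,-1],[0.22,0.95,0,-1.5,-1],[0.22,0.95,0,-1.5,-1],[0.22,0.95,0,-1.5,-1],[0.22,0.95,0,-1.5,-1]]
  ]
}}

```text
clock: 32.12
eef_pos: [0.4454, 0.3094, 0.1312]
tool_rot: [0.729, 0.685, 0.001, 0.0]
ft_force: [0.6, -0.7, -0.9]
grip_width: 0.0122
grasp_force: 58.8
```

Request:
{"method": "apply_moves", "body": {
  "targets": [
    [[0.22,0.95,0,-1.5,-1],[0.22,0.94,0,-1.4,-1],[0,0,0,0,-1],[0,0,0,0,-1],[0,0,0,0,-1],[0,0,0,0,-1]]
  ]
}}

```text
clock: 32.62
eef_pos: [0.4621, 0.3821, 0.13]
tool_rot: [0.746, 0.666, -0.0, 0.0]
ft_force: [0.8, -0.3, 0.3]
grip_width: 0.0121
grasp_force: 58.8
```

```bash
python3 -c "from h import *;st();w=wshot('wa');cv2.imwrite('pics/wac.png',cv2.convertScaleAbs(cv2.resize(w[100:370,180:500],None,fx=2,fy=2),alpha=1.3))"
```

```text
t32.62 tcp [462.1 382.1 130. ] yaw -6.4 F [ 0.8 -0.3  0.3] w 12.1 g 59 J [ 40.  29.   5.  66.  -0. 136.]
```

View pics/wac.png

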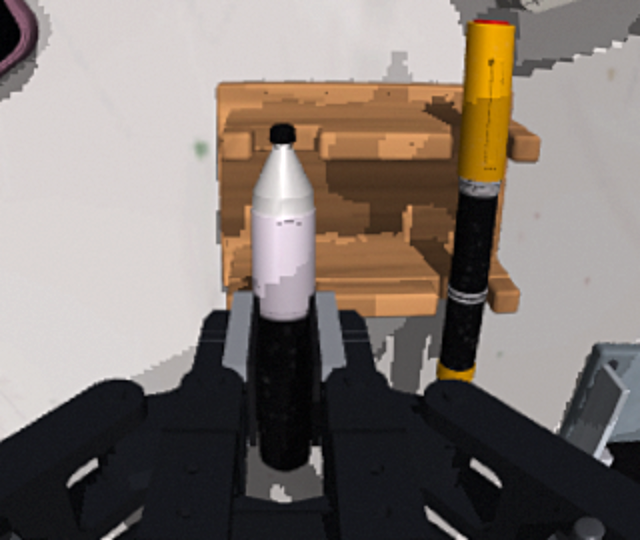

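The pen is held straight above slot_a, with its tip at crop (283,128). The marker sits in its notches at right.

Run:
```python
from h import *
o=wld("wa");q=R.from_quat(o["tool_rot"])
for a,b in((283,128),(283,468)):
    P=wpix(180+a/2,100+b/2,o["eef_pos"][2]-.015,o);print((q.inv().apply(P-o["eef_pos"])*1000).round(1))
```

```text
[51.8 -0.3 15. ]
[-51.3  -0.4  15. ]
```

Centred. Correct by (+1.8, +1.7) mm and lower to TCP 65.

Request:
{"method": "apply_moves", "body": {
  "targets": [
    [[0.045,0.04,-0.6,0,-1],[0,0,-0.6,0,-1],[0,0,-0.2,0,-1],[0,0,0,0,-1],[0,0,0,0,-1],[0,0,0,0,-1]]
  ]
}}

```text
clock: 33.17
eef_pos: [0.465, 0.3851, 0.0753]
tool_rot: [0.746, 0.666, 0.001, 0.0]
ft_force: [-0.4, 0.0, -1.0]
grip_width: 0.0122
grasp_force: 58.8
```

Request:
{"method": "apply_moves", "body": {
  "targets": [
    [[0,0,-0.13,0,-1],[0,0,0,0,-1],[0,0,0,0,-1]]
  ]
}}

```text
clock: 33.42
eef_pos: [0.4643, 0.385, 0.0689]
tool_rot: [0.745, 0.667, 0.0, -0.0]
ft_force: [-0.2, -1.0, -1.0]
grip_width: 0.012
grasp_force: 58.8
```

Request:
{"method": "apply_moves", "body": {
  "targets": [
    [[0,0,-0.07,0,-1],[0,0,0,0,-1],[0,0,0,0,-1]]
  ]
}}

```text
clock: 33.67
eef_pos: [0.4641, 0.3849, 0.0656]
tool_rot: [0.745, 0.667, -0.0, -0.0]
ft_force: [0.4, 0.4, -1.2]
grip_width: 0.0117
grasp_force: 58.8
```

Request:
{"method": "apply_moves", "body": {
  "targets": [
    [[0,0,-0.03,0,-1],[0,0,0,0,-1],[0,0,0,0,-1]]
  ]
}}

```text
clock: 33.92
eef_pos: [0.4643, 0.385, 0.0651]
tool_rot: [0.745, 0.667, 0.0, -0.0]
ft_force: [-1.6, -0.8, 3.8]
grip_width: 0.012
grasp_force: 59.1
```

Contact. Open, rise, and move away for a final check.

Request:
{"method": "apply_moves", "body": {
  "targets": [
    [[0,0,0.02,0,0],[0,0,0,0,0],[0,0,0,0,0],[0,0,0,0,0],[0,0,0.5,0,0],[0,0,1,0,0],[0,0,1,0,0],[0,0,1,0,0]]
  ]
}}

```text
clock: 34.58
eef_pos: [0.4637, 0.3845, 0.2061]
tool_rot: [0.745, 0.667, -0.001, -0.0]
ft_force: [1.5, 0.8, 0.2]
grip_width: 0.0431
grasp_force: 0.0
```

Request:
{"method": "apply_moves", "body": {
  "targets": [
    [[-0.2,-0.9,0,0,0],[-0.2,-0.9,0,0,0],[-0.2,-0.9,0,0,0],[-0.2,-0.9,0,0,0],[-0.2,-0.9,0,0,0],[-0.2,-0.9,0,0,0],[-0.2,-0.9,0,0,0],[0,0,0,0,0]]
  ]
}}

```text
clock: 35.25
eef_pos: [0.4058, 0.128, 0.2052]
tool_rot: [0.747, 0.664, -0.002, 0.0]
ft_force: [0.0, 0.0, -0.1]
grip_width: 0.0425
grasp_force: 0.0
```

Request:
{"method": "apply_moves", "body": {
  "targets": [
    [[-0.2,-0.9,0,0,0],[-0.2,-0.9,0,0,0],[-0.2,-0.9,0,0,0],[-0.2,-0.9,0,0,0],[-0.2,-0.9,0,0,0],[0,0,0,0,0],[0,0,0,0,0],[0,0,0,0,0]]
  ]
}}

```text
clock: 35.92
eef_pos: [0.3685, -0.0469, 0.2054]
tool_rot: [0.746, 0.666, 0.0, -0.0]
ft_force: [0.9, 0.1, -0.0]
grip_width: 0.0427
grasp_force: 0.0
```

Run:
```python
from h import *
st();p,d=imaging.camera("top")
W=cloud("top",d)*1000;B=W[140:225,230:365].reshape(-1,3);C=p[140:225,230:365].reshape(-1,3).astype(int);q=B[:,:2]-[601.9,43.6];a=np.deg2rad(76.6);l=q@[np.cos(a),np.sin(a)];t=q@[-np.sin(a),np.cos(a)]
k=(abs(t)<15)&(C[:,2]>C[:,1]+60)&(C[:,2]>C[:,0]+60)&(l>90);print("tab l",np.percentile(l[k],[2,50,98]),"z",np.percentile(B[k,2],[25,50,75]))
k=(abs(t)<24)&(abs(l)<56);print("stack z",np.percentile(B[k,2],[5,50,90]))
c=np.array([497.7,380]);R_=W[190:270,160:230].reshape(-1,3);q=R_[:,:2]-c;a=np.deg2rad(83.6);x=q@[np.cos(a),np.sin(a)];y=q@[-np.sin(a),np.cos(a)]
for s in(34,-34):
    k=(abs(y-s)<9)&(abs(x)<85)&(R_[:,2]>46);print(s,"x",np.percentile(x[k],[1,99]).round(1),"y",np.median(y[k]).round(1),[np.median(R_[k&(x*g>10)][:,2]).round(1) for g in(-1,1)])
cv2.imwrite("pics/f.png",cv2.convertScaleAbs(cv2.resize(p[140:265,170:370],None,fx=4,fy=4,interpolation=cv2.INTER_CUBIC),alpha=1.3))
```

```text
t35.92 tcp [368.5 -46.9 205.4] yaw -6.4 F [ 0.9  0.1 -0. ] w 42.7 g 0 J [ -7.   1. -22.  68.   0.  89.]
tab l [125.60000484 144.31802371 164.37616857] z [42.70142958 44.07723719 45.6959683 ]
stack z [76.24485435 83.50591419 87.80514789]
34 x [-47.6  49.5] y 32.7 [np.float64(55.2), np.float64(56.0)]
-34 x [-74.5  71.3] y -34.7 [np.float64(56.8), np.float64(57.5)]
```

View pics/f.png

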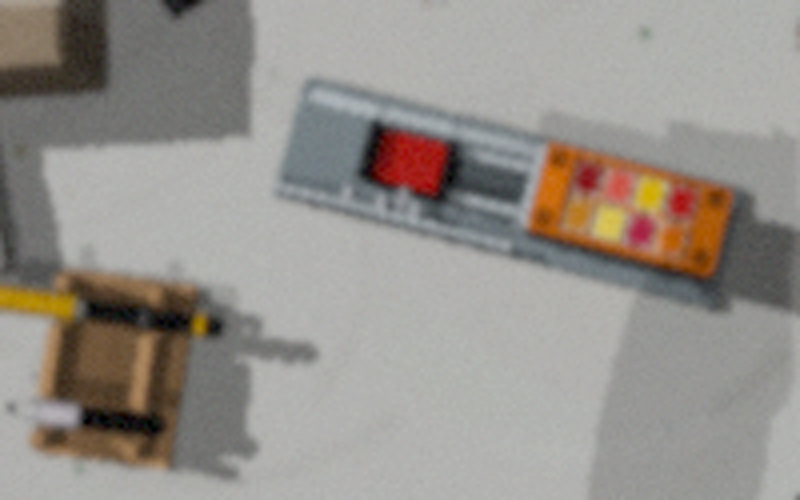

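The stack is seated at 87 mm with the fence against it and the tab up. Both pens lie level and centred across the posts. I'm handing the job in.

```bash
python3 -c "
from workcell import order
print(order.job_done())"
```

```text
the job is handed in; nothing more can be done
None
```

The job is handed in: the two trays present (earth, then warm) are stacked and seated, the fence stands against them with its tab up and locked, and the marker and pen each lie in their own notches on the rest.

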